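# Lock the tube rack onto the mixer deck with the cam lever

## Robot

A 6-joint arm with a two-finger parallel gripper is mounted at the origin on the work surface. World frame = base frame: x ahead of the robot, y to its left, z up, the work surface at z = 0. Lengths are in m, angles in rad, forces in N, time in s.
With the tool pointing down it reaches from about 0.3 to 0.75 m from the base axis. Payload 8.5 kg.
Tool frame: the origin (TCP) lies between the finger pads; the fingertips stand 17 mm ahead of it and the grasp point (between the pads) lies 2 mm behind it; x points along the fingers, y is the direction in which the jaws open and shut, and the axes are right-handed (so a half turn about x gives the same grasp; the last joint's range is limited). The gripper opens to 88 mm and grips with 3 to 60 N. Pads are 18 mm wide; open, the fingers measure 123 mm over their backs; the gripper's body (75 mm by 187 mm) begins 45 mm behind the grasp point.
Start: joints at [1.015, 0.381, 1.297, -0, 1.464, -0.215], TCP at [0.184, 0.518, 0.223] pointing down, gripper open.
Joint ranges: [-3.11, 3.11], [-0.89, 2.33], [0.22, 2.48], [-1.42, 4.56], [0.17, 2.85], [-2.88, 2.88]. Speed limits (rad/s): [2.39, 2.39, 3.14, 3.14, 3.14, 3.14].

## Interface

Orientations are given as a rotation vector (axis times angle).
In Python, from station import * gives the robot as it stands.
- The arm moves only by the tool arm_command, never from a script. Its argument "motion" is a list of rows, each an object with "dr": the turn, a rotation vector about the tool's x, y, z in rad, a list of three; "translation": the shift along the tool's x, y, z in mm, a list of three; "fingers": the opening in per cent of the stroke, from 0 (shut) to 100 (fully open). A call has 1 to 12 rows; each row is the pose to reach, as a shift and turn from the pose commanded when the call began, along the tool's axes at that moment; what a row does not reach only later rows make up. A row lasts 1/10 s, in which the tool goes at most 50 mm and 8.59 degrees, less where a joint would pass 70% of its speed; a pose out of reach is approached as far as the arm can. A call with a gripper value outside its range is refused whole. The fingers move at their own pace and stop on an object; "newtons" is the grip in N (left out, the last holds). Time passes only in rows, so rows that repeat a pose let the fingers close. It gives the time, the measured TCP pose, the force and the opening at its end, in the units of the state.
- get_state(): the state, without advancing time (a new reading comes with each control period).
- read_camera(name): name is "scene" or "top" or "wrist"; returns a dict with "image" (384x512x3 uint8, red, green, blue), "fx", "fy", "cx", "cy" (pixels), "eye" and "rotation" of the camera in the world. Camera axes: x right, y down, z forward; pixel columns grow to the right and rows downward; lengths in m; the calibration is good to about 2 mm. A picture is of the moment at which its call begins. There is no depth.
- sign_off(): hands the job in, once; it reports no verdict.
The state is a dict: "t": time; "joint_pos": joint angles; "qd": joint speeds; "effort": joint torques, N m; "tool_pos": TCP position; "tcp_rot": TCP orientation; "ft_force": force on the tool from outside, world axes, zero at the start; "torque": the same for the moment, N m; "gripper_width": opening from 0.0 (shut) to 1.0 (fully open).
Only numpy, scipy, OpenCV 4.12 (cv2) and the standard library are available. Lean on these libraries where they do the work, as an engineer would, in place of code of your own. Each camera call takes 0.05 s, during which the arm holds its last target.

## Task

The tube rack has to be locked onto the mixer before it runs. Swing the cam lever back to its open stop, slide the rack along its lane until its headed stud is inside the cam and the rack meets the pads, then turn the lever clockwise and feel for where it stiffens. Carry on gently about 15 degrees past that point and no more (the stud must be drawn tight, not overstrained), and let go, leaving the other things on the bench where they are.

Things in the scene. Friction and masses are not known exactly. Their poses are not given: they have to be found in the camera images.
- dock: White mixer housing, 350 x 200 x 40 mm, fixed to the bench. Origin: on the bench, under the lane's centre line; x along the lane towards the cam, z up. The deck is 40 mm up. Two steel rails, 14 mm high, inner faces at y = +-49.5 mm, x from -170 to +30 mm, guide the rack. The cam's upright axis is at x = 90, y = 0.
- pads (a point): Point on the deck (x = 39, y = 0 in the dock's frame) between two black sprung pads at y = +-37 mm (18 mm wide, 48 to 72 mm above the bench) that face the rack. Only roughly where they are: their faces stand anywhere from x = 34 to 46 mm, set anew each time, so they must be felt. Both together yield 1 mm per 8 N.
- cam: Brass cam with a blue lever, turning on an upright axis; stays as left. Origin on the axis at deck height, x axis along the lever. Lever angle from the dock's x axis, counterclockwise from above: +1.40 rad open (stop +1.43), clockwise to close (stop -1.30). Starts at +0.3 to +0.9, where its rim blocks the stud. Within 0.15 rad of open, a gap faces the rack and the stud's head can pass.
- rim (a point): Point on the cam's axis at the height of the stud, 62 mm above the bench. Two rims 6 mm thick, above and below the stud's neck (51 to 73 mm above the bench), curve round it: inner face 35 mm from the axis beside the gap, 8 mm nearer per radian. So each 0.1 rad of closing pulls the head in by 0.8 mm once a rim bears on it.
- grip (a point): Centre line of the lever's upright black grip, 110 mm above the bench: a round post 13 mm in diameter, 82 to 124 mm above the bench, 50 mm from the cam's axis. The blue lever bar below is 14 mm wide, 74 to 82 mm up. Free turning takes about 2 N here. Where it stiffens differs: lever at +0.8 to -0.9 rad; then roughly 2 N more per 0.1 rad. About 15 degrees past that, the pull on the stud is right (8 to 24 N).
- rack: Loose orange tube rack, about 0.4 kg, 2 to 4 N to slide: block 120 (x) x 96 (y) x 40 mm high with 12 capped tubes fixed in its front part (to 80 mm above its underside). Origin: centre of the underside; x towards the stud, the same way as the dock's x. Starts in the lane, 36 to 86 mm short of the pads; its front face (x = +60 mm) meets them.
- stud (a point): Centre of the stud's head: an upright steel barrel 14 mm in diameter and 20 mm tall on a 6 mm neck, 30 mm in front of the rack's front face, 22 mm above the rack's underside. It is inside the cam when less than 27 mm from the cam's axis.
- fin (a point): Point on the rack's white carrying fin, 42 mm behind the rack's centre, 78 mm above its underside. The fin is 12 mm thick (rack's y), 32 mm long (x), its top 90 mm and its foot 40 mm above the rack's underside.
- vial0: Bystander: amber vial, 24 mm in diameter, 36 mm tall, on the deck beside the lane (y = -90 mm). Origin under its centre.
- vial1: Bystander: the second amber vial, as the first.
- green_rack: Bystander: green microtube rack 100 x 160 x 38 mm. Origin under its centre.
- tip_box: Bystander: blue pipette-tip box 120 x 90 x 74 mm. Origin under its centre.
- tube_stand: Bystander: orange stand with large capped tubes, 150 x 90 x 94 mm. Origin under its centre.
- wash_bottle: Bystander: white bottle with red cap, 72 mm in diameter, 160 mm tall. Origin under its centre.
- steel_cap: Bystander: round steel rotor cap, 70 mm in diameter, 28 mm tall. Origin under its centre.
Things that resemble listed ones, but are neither listed nor needed, are in the scene too. Leave any yellow look-alike of the rack alone.

How it is judged:
On the way:
1. the stud's head is inside the cam (x of stud in the frame of dock above 0.0625 m), for 0.1 s.
At the end, for the whole second after the job is handed in: The stud's head is inside the cam (less than 27.5 mm from its axis along the lane), the cam pulls on the stud with 8 to 24 N, the rack stands upright (within 0.05 rad), and rack and cam are at rest (x of stud in the frame of dock above 0.0625 m and contact force between rack and cam between 8 and 24 N and linear speed of rack below 0.01 m/s and angular speed of cam below 0.1 rad/s and angle between rack's own z axis and vertical below 0.05 rad); the robot touches nothing.
It fails at once if the stud is overstrained: more than 30 N between cam and stud (contact force between rack and cam above 30 N).
It fails at once if the rack is lifted out of its lane or tipped (height (world z) of rack above 0.052 m or angle between rack's own z axis and vertical above 0.2 rad).
It fails at once if a bystander is moved by more than 20 mm (distance of any of vial0, vial1, green_rack, tip_box, tube_stand, wash_bottle, steel_cap from where it was at the start of the episode above 0.02 m).
It also fails if it takes over 72 s, if anything falls off the work surface, if the arm or the gripper's body presses on something with over 40 N, if the wrist force passes 120 N, or if a joint passes its speed limit or range.

## Working session

There is one attempt and no reset: what is moved stays moved. The work goes in short steps, Python scripts to look and compute and a tool call to move; the robot and the scene stay as the last step left them, time stands still between calls to the robot, and variables do not carry over. Pictures are saved under pics/ and viewed, and the job is handed in when it is done.

Besides the shell and the picture viewer there is one more tool, called as a command line: name --argument value ..., lists and objects as JSON in quotes. arm_command: Moves the arm, as the interface text tells. Its arguments: {"type":"object","properties":{"motion":{"type":"array","items":{"type":"object","properties":{"dr":{"type":"array","items":{"type":"number"}},"translation":{"type":"array","items":{"type":"number"}},"fingers":{"type":"number"}}}},"newtons":{"type":"number"}},"required":["motion"]}

```bash
ls; mkdir -p pics
python3 - <<'E'
from station import *
import cv2
s=get_state()
for k,v in s.items(): print(k,v)
for n in ["scene","top","wrist"]:
    c=read_camera(n); print(n,c["fx"],c["cx"],c["cy"],c["eye"],c["rotation"])
    cv2.imwrite(f"pics/{n}0.png",c["image"][:,:,::-1])
E
```

```text
pics
t 0.0
joint_pos [ 1.01470313e+00  3.81203322e-01  1.29827428e+00 -3.60698381e-05
  1.46361774e+00 -2.15288064e-01]
qd [ 2.04872600e-04  3.92120066e-06 -4.09819825e-04  6.71213390e-04
 -2.83141466e-04 -9.84323924e-04]
effort [-1.35839600e-03 -4.37940681e+01 -2.24555522e+01  7.12912856e-02
  3.52290273e-02 -9.66138077e-05]
tool_pos [0.18366932 0.51808992 0.22232931]
tcp_rot [ 0.26634133  1.55473482 -0.26855848]
ft_force [-0.72187189 -1.0155378   0.71386904]
torque [-0.01595084 -0.02079572 -0.02845628]
gripper_width 0.9996709193431107
scene 407.1741115832536 250.02173374616018 193.99891632286946 [ 1.44687577 -0.31230866  0.78423296] [-1.8517118  -1.34492609  0.66412515]
top 476.4054654410827 257.8377398928094 185.6431286398804 [ 0.39106193 -0.03558044  1.55312341] [-2.1728819   2.15438141 -0.10889803]
wrist 290.0448272762372 253.80462617765966 190.50419493122135 [0.10595508 0.5470898  0.38473906] [2.33996663 1.65383475 0.26743498]
```

View pics/scene0.png

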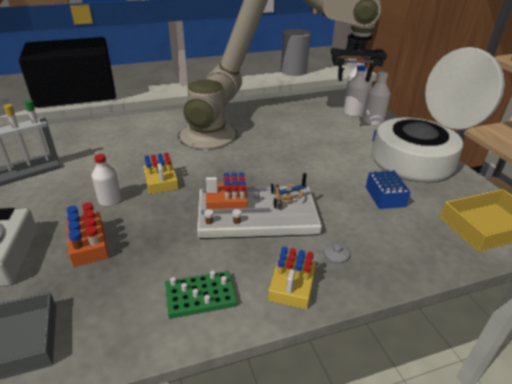

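View pics/top0.png

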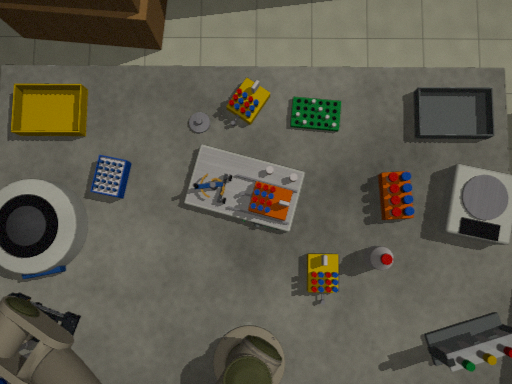

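View pics/wrist0.png

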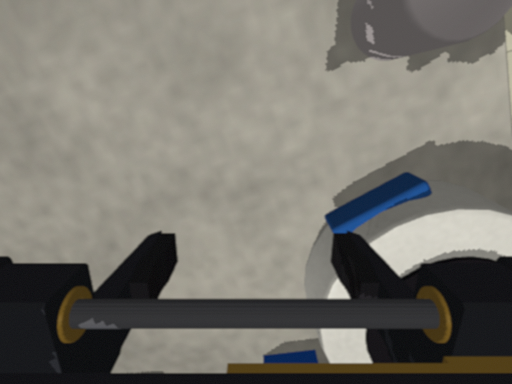

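The scene view shows the white dock at about (258,210) and the top view shows it at (245,188). The cam end points left in the top view (world +y), the rack is at (270,200) and two vials sit at (270,171) and (293,178). Next I'll enlarge the dock.

```bash
cat > h.py <<'E'
import numpy as np, cv2
from scipy.spatial.transform import Rotation as R
from station import *
def cam(n): return read_camera(n)
def proj(c,P):
    Rm=R.from_rotvec(c["rotation"]).as_matrix(); q=(np.atleast_2d(P)-c["eye"])@Rm
    return np.c_[c["fx"]*q[:,0]/q[:,2]+c["cx"],c["fy"]*q[:,1]/q[:,2]+c["cy"]]
def ray(c,uv,z):
    Rm=R.from_rotvec(c["rotation"]).as_matrix(); uv=np.atleast_2d(np.array(uv,float))
    d=np.c_[(uv[:,0]-c["cx"])/c["fx"],(uv[:,1]-c["cy"])/c["fy"],np.ones(len(uv))]@Rm.T
    return c["eye"]+d*((z-c["eye"][2])/d[:,2])[:,None]
E
python3 - <<'E'
from h import *
c=cam("top"); im=c["image"][:,:,::-1].copy(); np.save("top0.npy",im)
cv2.imwrite("pics/topz.png",cv2.resize(im[138:240,175:315],None,fx=5.5,fy=5.5,interpolation=cv2.INTER_CUBIC))
hsv=cv2.cvtColor(im,cv2.COLOR_BGR2HSV)
# dock white
m=((hsv[...,1]<40)&(hsv[...,2]>170)).astype(np.uint8)
m[:138]=0;m[240:]=0;m[:,:175]=0;m[:,315:]=0
m=cv2.morphologyEx(m,cv2.MORPH_CLOSE,np.ones((3,3)))
cs,_=cv2.findContours(m,cv2.RETR_EXTERNAL,cv2.CHAIN_APPROX_NONE)
k=max(cs,key=cv2.contourArea); r=cv2.minAreaRect(k); b=cv2.boxPoints(r); print(r,cv2.contourArea(k))
W=ray(c,b,0.04); print(W); print(np.linalg.norm(W-np.roll(W,1,0),axis=1))
s=cam("scene"); im=s["image"][:,:,::-1]
cv2.imwrite("pics/scz.png",cv2.resize(im[165:245,185:330],None,fx=5.5,fy=5.5,interpolation=cv2.INTER_CUBIC))
E
```

```text
Traceback (most recent call last):
ValueError: max() iterable argument is empty
```

View pics/topz.png

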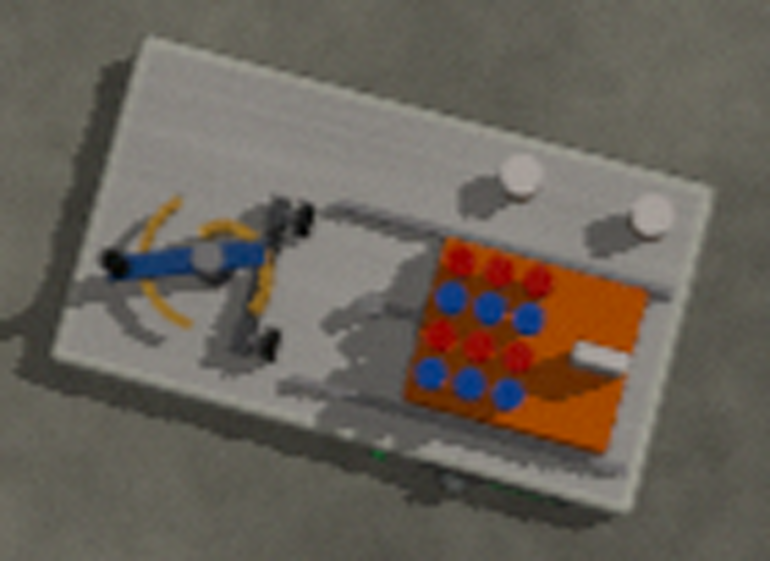

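The top zoom shows the dock corners at zoom (150,38), (713,187), (630,512) and (52,355). The grip is at (113,262), the cam axis at (207,258), the rack's fin at (602,357) and the vials at (521,176) and (652,216). Next I'll fit these.

Run:
```python
from h import *
c=cam("top"); im=c["image"][:,:,::-1].copy()
hsv=cv2.cvtColor(im,cv2.COLOR_BGR2HSV)
u=lambda p:[(175+(p[0]+.5)/5.5-.5),(138+(p[1]+.5)/5.5-.5)]
C=[u(p) for p in [(150,38),(713,187),(630,512),(52,355)]]
W=ray(c,C,0.04); print(W); print(np.linalg.norm(W-np.roll(W,1,0),axis=1))
# dock frame: x toward cam = from corner1 -> corner0
x=((W[0]-W[1])+(W[3]-W[2]))[:2]; x/=np.linalg.norm(x); yaw=np.arctan2(x[1],x[0]); y=np.array([-x[1],x[0]])
ctr=W[:,:2].mean(0); print("yaw",yaw,"ctr",ctr)
D=lambda p,z:(lambda w:np.array([(w-ctr)@x,(w-ctr)@y]))(ray(c,u(p),z)[0,:2])
for n,p,z in [("grip",(113,262),.124),("axis",(207,258),.082),("vial0",(521,176),.076),("vial1",(652,216),.076),
 ("padL",(300,218),.072),("padR",(268,345),.072),("railA0",(325,208),.054),("railB0",(280,385),.054),
 ("rackFL",(443,238),.08),("rackFR",(405,402),.08),("rackBR",(605,452),.08),("rackBL",(648,290),.08),("fin",(602,357),.13),("fin e1",(573,352),.13),("fin e2",(630,363),.13)]: print(n,D(p,z).round(4))
s=cam("scene"); im=s["image"][:,:,::-1]
cv2.imwrite("pics/scz.png",cv2.resize(im[165:245,185:330],None,fx=5.5,fy=5.5,interpolation=cv2.INTER_CUBIC))
```

```text
[[ 0.68511997  0.15622538  0.04      ]
 [ 0.59959699 -0.17371536  0.04      ]
 [ 0.41074358 -0.12575279  0.04      ]
 [ 0.49833746  0.20903593  0.04      ]]
[0.19410477 0.34084465 0.1948487  0.34605805]
yaw 1.3160236068660056 ctr [0.5484495  0.01644829]
grip [0.1409 0.0415]
axis [0.097  0.0226]
vial0 [-0.0622 -0.0695]
vial1 [-0.1399 -0.0667]
padL [ 0.0532 -0.0141]
padR [0.0514 0.0606]
railA0 [ 0.0426 -0.0253]
railB0 [0.0403 0.08  ]
rackFL [-0.0288 -0.0233]
rackFR [-0.0324  0.0719]
rackBR [-0.1481  0.0698]
rackBL [-0.1483 -0.0248]
fin [-0.1314  0.0227]
fin e1 [-0.1155  0.0241]
fin e2 [-0.1469  0.0219]
```

View pics/scz.png

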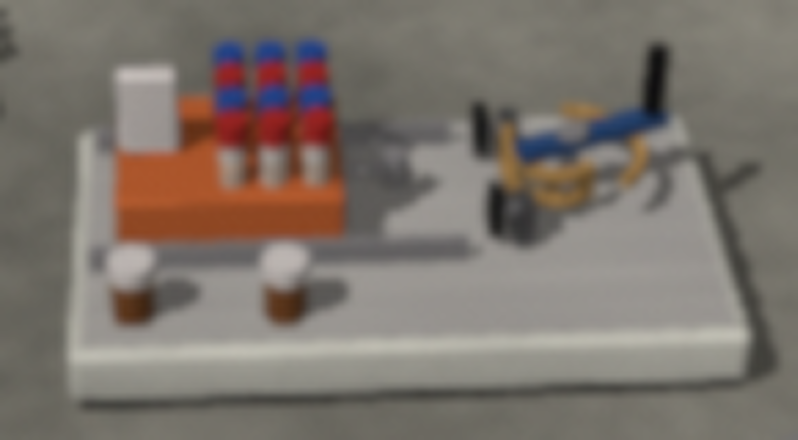

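```bash
cat >> h.py <<'E'
def axes(s=None):
    s=s or get_state(); return R.from_rotvec(s["tcp_rot"]).as_matrix()
def plan(P,yaw_jaw,s=None,P0=None):
    "delta (tool mm, rotvec) from measured pose to TCP at P, tool down, jaw axis (y) at world angle yaw_jaw"
    s=s or get_state(); M=axes(s); P0=s["tool_pos"] if P0 is None else P0
    best=None
    for k in (0,np.pi):
        a=yaw_jaw+k; X=np.array([0,0,-1.]); Y=np.array([np.cos(a),np.sin(a),0]); T=np.c_[X,Y,np.cross(X,Y)]
        rv=R.from_matrix(M.T@T).as_rotvec()
        if best is None or np.linalg.norm(rv)<np.linalg.norm(best): best=rv
    return (M.T@(np.array(P)-P0)*1000).round(1),best.round(4)
E
python3 - <<'E'
from h import *
s=get_state(); M=axes(s); print(M.round(3))
for n in ["wrist"]:
    c=cam(n); Rm=R.from_rotvec(c["rotation"]).as_matrix(); print("eye in tool",(M.T@(c["eye"]-s["tool_pos"])).round(3)); print("cam axes in tool\n",(M.T@Rm).round(3))
x=np.array([np.cos(1.316),np.sin(1.316)]);y=np.array([-x[1],x[0]]);ctr=np.array([.54845,.01645])
def d(a,b): return ctr+a*x+b*y
print("grip",d(.1409,.0415),"axis",d(.097,.0226),"fin",d(-.1314,.0227))
E
```

```text
[[-0.     0.334  0.942]
 [-0.     0.942 -0.334]
 [-1.    -0.    -0.   ]]
eye in tool [-0.162  0.001 -0.083]
cam axes in tool
 [[ 0.    -0.317  0.948]
 [ 1.     0.     0.   ]
 [-0.     0.948  0.317]]
grip [0.54380345 0.163261  ] axis [0.55102834 0.11601461] fin [ 0.49336373 -0.10498621]
```

Run:
```python
from h import *
print(plan([.545,.134,.30],.15))
```

```text
(array([ -77.1, -241.5,  468.9]), array([1.0801e+00, 1.0000e-04, 3.0000e-04]))
```

arm_command --motion '[{"dr": [0.1, 0, 0], "translation": [-40, -30, 50], "fingers": 60}, {"dr": [1.08, 0, 0], "translation": [-77, -241.5, 469], "fingers": 60}, {"dr": [1.08, 0, 0], "translation": [-77, -241.5, 469], "fingers": 60}, {"dr": [1.08, 0, 0], "translation": [-77, -241.5, 469], "fingers": 60}, {"dr": [1.08, 0, 0], "translation": [-77, -241.5, 469], "fingers": 60}, {"dr": [1.08, 0, 0], "translation": [-77, -241.5, 469], "fingers": 60}, {"dr": [1.08, 0, 0], "translation": [-77, -241.5, 469], "fingers": 60}, {"dr": [1.08, 0, 0], "translation": [-77, -241.5, 469], "fingers": 60}, {"dr": [1.08, 0, 0], "translation": [-77, -241.5, 469], "fingers": 60}, {"dr": [1.08, 0, 0], "translation": [-77, -241.5, 469], "fingers": 60}, {"dr": [1.08, 0, 0], "translation": [-77, -241.5, 469], "fingers": 60}, {"dr": [1.08, 0, 0], "translation": [-77, -241.5, 469], "fingers": 60}]'

```text
t: 1.55
tool_pos: [0.5477, 0.1306, 0.2992]
tcp_rot: [1.101, 1.274, -1.102]
ft_force: [0.1, 0.8, -0.5]
gripper_width: 0.6
```

Run:
```python
from h import *
s=get_state(); print(s["t"],s["tool_pos"],s["joint_pos"].round(3) if hasattr(s["joint_pos"],"round") else s["joint_pos"],axes(s).round(3),s["ft_force"])
c=cam("wrist"); np.save("w1.npy",c,allow_pickle=True); cv2.imwrite("pics/w1.png",cv2.resize(c["image"][:,:,::-1],None,fx=1.5,fy=1.5,interpolation=cv2.INTER_CUBIC))
```

```text
1.55 [0.5476867  0.13058869 0.29923965] [ 2.400e-02  3.640e-01  1.105e+00 -1.000e-03  1.673e+00 -1.210e-01] [[-0.     0.989  0.145]
 [-0.001  0.145 -0.989]
 [-1.    -0.     0.001]] [ 0.07572691  0.77387848 -0.46439751]
```

View pics/w1.png

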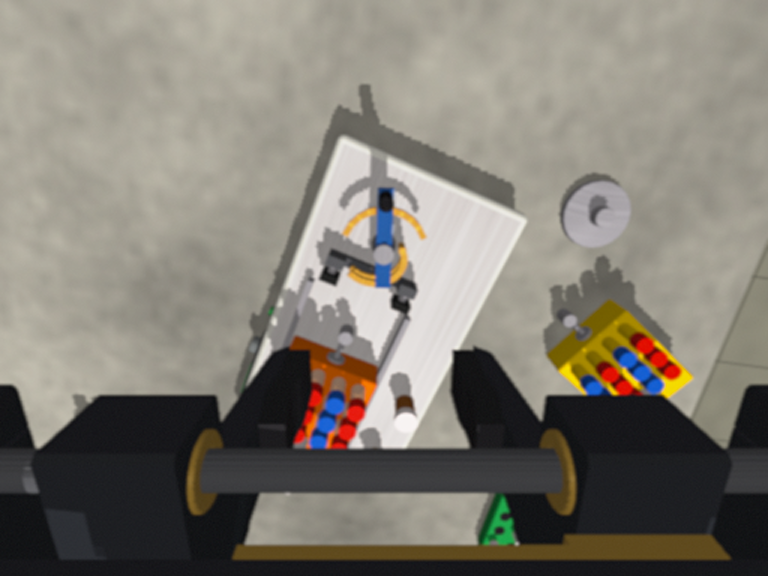

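The wrist view shows the lever grip at (385,200), the cam hub at (383,255), the stud head at (346,335), the pads at (333,272) and (402,300), and the dock corners at (342,137) and (525,220). All of these are in 1.5x pixels.

Run:
```python
from h import *
c=np.load("w1.npy",allow_pickle=True).item()
im=c["image"][:,:,::-1]; cv2.imwrite("pics/w1z.png",cv2.resize(im[80:270,155:365],None,fx=3.7,fy=3.15,interpolation=cv2.INTER_CUBIC))
hsv=cv2.cvtColor(np.ascontiguousarray(im),cv2.COLOR_BGR2HSV)
mb=((hsv[...,0]>95)&(hsv[...,0]<125)&(hsv[...,1]>120)&(hsv[...,2]>60)).astype(np.uint8); mb[200:]=0
n,l,st,ce=cv2.connectedComponentsWithStats(mb); 
k=1+np.argmax(st[1:,4]); ys,xs=np.where(l==k); print(st[k]); 
W=ray(c,np.c_[xs,ys],.082)[:,:2]; vx,vy,x0,y0=cv2.fitLine(W.astype(np.float32),2,0,.01,.01).ravel(); print("bar dir",np.arctan2(vy,vx),x0,y0)
for nme,p,z in [("grip",(385,194),.124),("hub",(383,254),.082),("hub .09",(383,254),.09),("stud",(346,335),.072),("c0",(342,137),.04),("c1",(525,220),.04),("padL",(333,272),.072),("padR",(402,300),.072)]:
    print(nme,ray(c,[(p[0]+.5)/1.5-.5,(p[1]+.5)/1.5-.5],z)[0].round(4))
```

```text
[250 138  12  26 227]
bar dir -1.4419417 0.54903114 0.14192815
grip [0.5444 0.1755 0.124 ]
hub [0.5516 0.118  0.082 ]
hub .09 [0.5512 0.12   0.09  ]
stud [0.5281 0.0293 0.072 ]
c0 [0.5    0.2112 0.04  ]
c1 [0.6849 0.1611 0.04  ]
padL [0.5083 0.0916 0.072 ]
padR [0.5766 0.0734 0.072 ]
```

View pics/w1z.png

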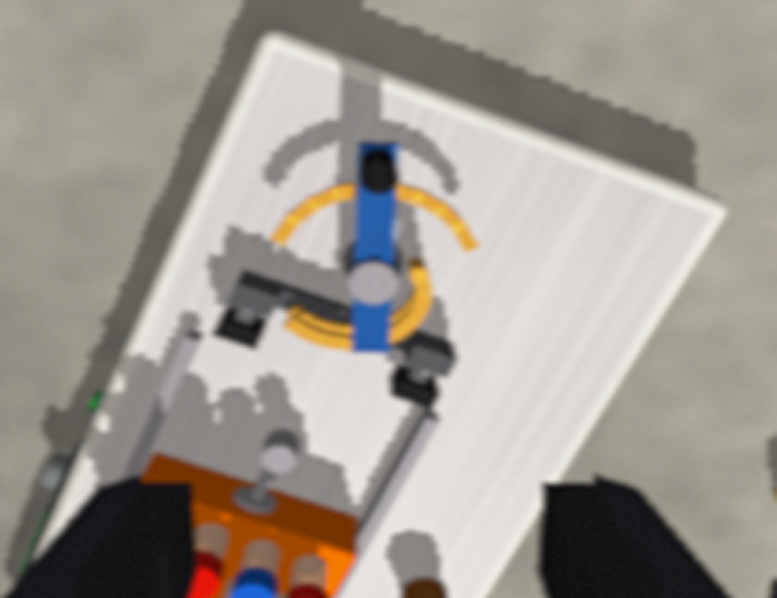

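Run:
```python
from h import *
c=np.load("w1.npy",allow_pickle=True).item()
for p,z in [((377,178),.124),((377,172),.124),((377,184),.124)]: print(ray(c,[155+(p[0]+.5)/3.7-.5,80+(p[1]+.5)/3.15-.5],z)[0].round(4))
hub=np.array([.5514,.119])
im=c["image"][125:150,245:270].astype(int).sum(2)//3
print(im)
```

```text
[0.5456 0.1676 0.124 ]
[0.5453 0.1698 0.124 ]
[0.546  0.1655 0.124 ]
[[172 164 145 134 136 134 124 103  88  85  86  88  90  91  91  93 104 122
  131 133 131 131 132 134 135]
 [190 171 144 135 136 135 120  91  70  64  59  59  60  61  65  78 106 132
  140 136 133 131 132 135 135]
 [201 173 142 135 138 135 120  92  66  51  43  39  36  40  51  73 113 148
  162 159 153 141 135 135 135]
 [205 173 142 134 138 135 118  87  56  37  25  21  19  21  35  64 112 159
  187 195 185 161 143 136 134]
 [205 171 142 136 137 134 113  81  46  21  14  13  11  12  18  49 103 161
  195 209 204 183 165 155 142]
 [202 170 144 137 138 132 111  73  35  14  12  17  17  12  13  38  96 156
  195 210 210 207 199 183 158]
 [201 171 143 137 137 131 109  70  34  15  20  22  25  22  17  33  90 155
  196 210 215 216 213 199 177]
 [202 173 146 137 137 130 108  69  33  22  27  30  30  27  23  33  87 153
  195 210 215 216 214 210 204]
 [201 173 145 136 135 129 107  69  34  25  29  32  32  31  28  31  80 145
  191 211 215 216 215 215 215]
 [197 168 144 136 134 128 105  67  37  27  30  30  30  29  27  30  67 130
  185 211 21
[... 894 characters left out ...]
02 102 104 103 102 104 101 104 123 143
  151 158 165 168 169 166 157]
 [181 165 146 138 137 131 121 108 102 102 102 103 100 101 101 105 116 131
  139 151 166 175 174 169 158]
 [195 167 141 132 132 129 121 108 102 102 103 102 102 103 101 103 114 127
  134 139 149 162 179 184 173]
 [200 170 140 131 131 129 121 108 102 102 102 102 103 101 100 105 115 128
  133 135 138 153 184 201 196]
 [200 170 141 132 131 129 120 108 102 102 103 102 102 101 102 105 117 128
  134 136 135 151 187 208 212]
 [201 171 141 131 131 127 120 108 104 103 103 102 103 102  99 106 119 130
  135 135 136 153 189 211 215]
 [201 171 140 130 130 128 120 108 102 102 103 102 101 102 102 110 128 141
  142 137 136 154 186 210 216]]
```

Run:
```python
from h import *
print(plan([.5455,.168,.150],.13),plan([.5455,.168,.108],.13))
```

```text
(array([149.3,   4.7, -35.2]), array([ 0.017 , -0.0001,  0.0009])) (array([191.3,   4.8, -35.2]), array([ 0.017 , -0.0001,  0.0009]))
```

arm_command --motion '[{"dr": [0.017, 0, 0], "translation": [50, 4.8, -35], "fingers": 45}, {"dr": [0.017, 0, 0], "translation": [100, 4.8, -35], "fingers": 45}, {"dr": [0.017, 0, 0], "translation": [140, 4.8, -35], "fingers": 45}, {"dr": [0.017, 0, 0], "translation": [165, 4.8, -35], "fingers": 45}, {"dr": [0.017, 0, 0], "translation": [165, 4.8, -35], "fingers": 45}]'

```text
t: 2.1
tool_pos: [0.542, 0.1703, 0.1319]
tcp_rot: [1.106, 1.275, -1.115]
ft_force: [0.6, -0.6, 0.6]
gripper_width: 0.45
```

Run:
```python
from h import *
s=get_state(); print(s["t"],s["tool_pos"],s["ft_force"])
c=cam("wrist"); np.save("w2.npy",c,allow_pickle=True); cv2.imwrite("pics/w2.png",cv2.resize(c["image"][:,:,::-1],None,fx=1.5,fy=1.5,interpolation=cv2.INTER_CUBIC))
print(plan([.5455,.168,.108],.13))
```

```text
2.1 [0.54200763 0.17028494 0.13193548] [ 0.58767924 -0.64008395  0.63811454]
(array([26.6,  1.7,  2.5]), array([ 0.0042, -0.0003,  0.0024]))
```

View pics/w2.png

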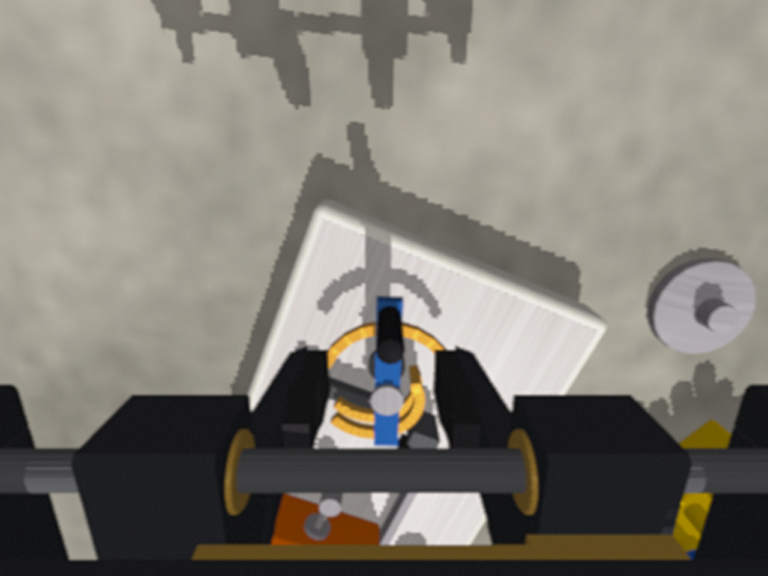

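The grip post runs from (390,310) at its foot to (390,350) at its top, and it lies between the fingers. Next I'll check its position.

Run:
```python
from h import *
c=np.load("w2.npy",allow_pickle=True).item()
print(ray(c,[(390.5)/1.5-.5,(351)/1.5-.5],.124),ray(c,[(390.5)/1.5-.5,(312)/1.5-.5],.082),ray(c,[387/1.5-.5,401/1.5-.5],.089))
print(get_state()["tool_pos"], c["eye"])
```

```text
[[0.54646395 0.16823238 0.124     ]] [[0.54678597 0.1696755  0.082     ]] [[0.55177074 0.1205     0.089     ]]
[0.54356272 0.17022397 0.13459023] [0.53218939 0.25348301 0.29428412]
```

arm_command --motion '[{"dr": [0, 0, 0], "translation": [15, 2, 2], "fingers": 45}, {"dr": [0, 0, 0], "translation": [26, 2, 2], "fingers": 45}, {"dr": [0, 0, 0], "translation": [26, 2, 2], "fingers": 30}, {"dr": [0, 0, 0], "translation": [26, 2, 2], "fingers": 10}, {"dr": [0, 0, 0], "translation": [26, 2, 2], "fingers": 10}, {"dr": [0, 0, 0], "translation": [26, 2, 2], "fingers": 10}]' --newtons 10

```text
t: 2.75
tool_pos: [0.5471, 0.1677, 0.1097]
tcp_rot: [1.111, 1.268, -1.11]
ft_force: [-0.3, -0.2, 1.0]
gripper_width: 0.114
```

Run:
```python
from h import *
s=get_state(); print(s["t"],s["tool_pos"],s["ft_force"],s["torque"],s["gripper_width"],s["gripper_width"]*88)
```

```text
2.75 [0.54713872 0.16767067 0.10966233] [-0.26680111 -0.20503636  1.00606088] [-0.11030751  0.10750204 -0.01840599] 0.1135169996659436 9.989495970603036
```

Run:
```python
from h import *
c=cam("wrist"); im=c["image"][:,:,::-1]; cv2.imwrite("pics/w3.png",cv2.resize(im[150:330,150:370],None,fx=3.4,fy=3.3,interpolation=cv2.INTER_CUBIC))
s=get_state(); print(s["t"],s["tool_pos"],s["ft_force"],s["gripper_width"])
```

```text
2.8 [0.54706803 0.16764072 0.10949818] [-0.32901218  0.74517556 -0.48644612] 0.09927659934601539
```

View pics/w3.png

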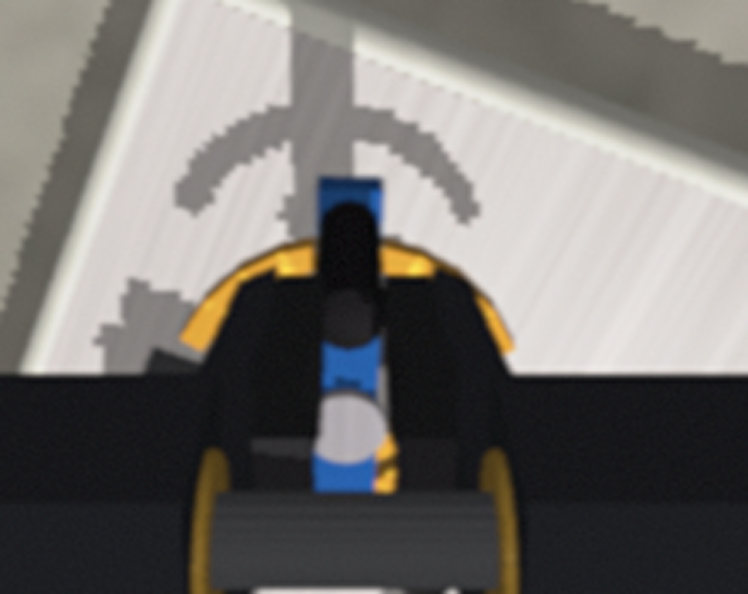

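arm_command --motion '[{"dr": [0, 0, 0], "translation": [0, 0, 0], "fingers": 0}, {"dr": [0, 0, 0], "translation": [0, 0, 0], "fingers": 0}, {"dr": [0, 0, 0], "translation": [0, 0, 0], "fingers": 0}]'

```text
t: 3.1
tool_pos: [0.5469, 0.1676, 0.109]
tcp_rot: [1.111, 1.269, -1.111]
ft_force: [0.1, 0.8, 0.9]
gripper_width: 0.007
```

Run:
```python
from h import *
c=cam("wrist"); im=c["image"][:,:,::-1]; cv2.imwrite("pics/w4.png",cv2.resize(im[150:330,150:370],None,fx=3.4,fy=3.3,interpolation=cv2.INTER_CUBIC))
s=get_state(); print(s["t"],s["tool_pos"],s["ft_force"],s["gripper_width"])
```

```text
3.15 [0.54687674 0.16758705 0.10895084] [-0.0094544  -0.13942638  0.5183022 ] 0.008592822284322696
```

View pics/w4.png

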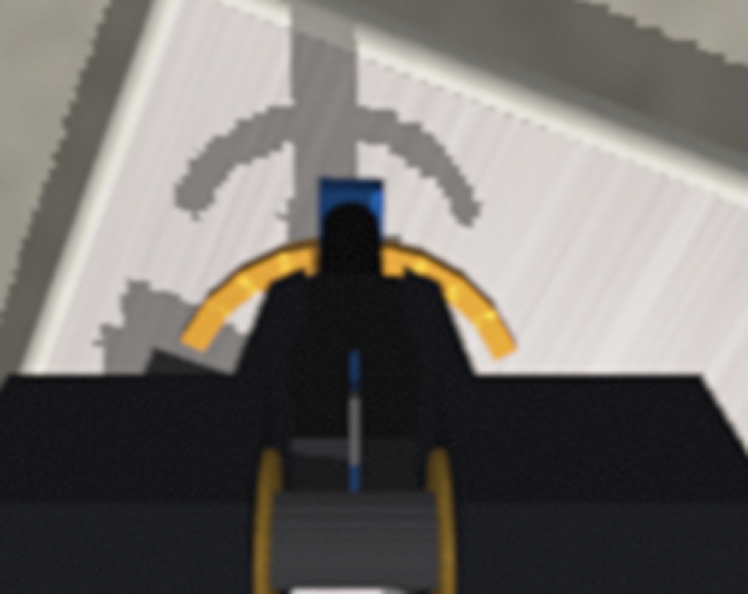

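Run:
```python
from h import *
c=cam("wrist"); s=get_state(); T=s["tool_pos"]; M=axes(s)
z=lambda q:np.c_[(q[:,0]-150)*3.4,(q[:,1]-150)*3.3].round(0)
print("tcp",z(proj(c,T)),"tip",z(proj(c,T+M@[.017,0,0])),"tip edge -z",z(proj(c,T+M@[.017,0,-.009])),"tcp -z",z(proj(c,T+M@[-.017,0,-.009])))
for y in (.150,.16,.168,.176,.184,.19): print(y,z(proj(c,[[.546,y,.082],[.546,y,.124],[.546,y-.0065,.124]])).tolist())
print((M.T@(c["eye"]-T)).round(4), s["tcp_rot"],c["rotation"])
p=lambda a,b,h:print(ray(c,[150+a/3.4,150+b/3.3],h))
print(s["t"])
```

```text
tcp [[351. 282.]] tip [[352. 244.]] tip edge -z [[352. 203.]] tcp -z [[351. 281.]]
0.15 [[337.0, 296.0], [333.0, 408.0], [328.0, 438.0]]
0.16 [[343.0, 255.0], [340.0, 360.0], [335.0, 391.0]]
0.168 [[348.0, 222.0], [346.0, 320.0], [341.0, 352.0]]
0.176 [[353.0, 187.0], [353.0, 278.0], [347.0, 312.0]]
0.184 [[358.0, 152.0], [359.0, 236.0], [354.0, 271.0]]
0.19 [[362.0, 125.0], [364.0, 203.0], [359.0, 239.0]]
[-0.1623  0.0003 -0.0838] [ 1.11064288  1.26922352 -1.11075149] [2.81303168 0.18777808 0.03036966]
3.2
```

Run:
```python
from h import *
c=cam("scene"); im=c["image"][:,:,::-1]; cv2.imwrite("pics/s5.png",cv2.resize(im[120:240,210:340],None,fx=6,fy=5,interpolation=cv2.INTER_CUBIC))
s=get_state();T=s["tool_pos"];M=axes(s)
for P in [T,T+M@[.017,0,0],[.546,.168,.082],[.546,.168,.124]]:
    q=proj(c,P)[0]; print(((q[0]-210)*6).round(),((q[1]-120)*5).round())
```

```text
564.0 288.0
561.0 311.0
559.0 324.0
567.0 266.0
```

View pics/s5.png

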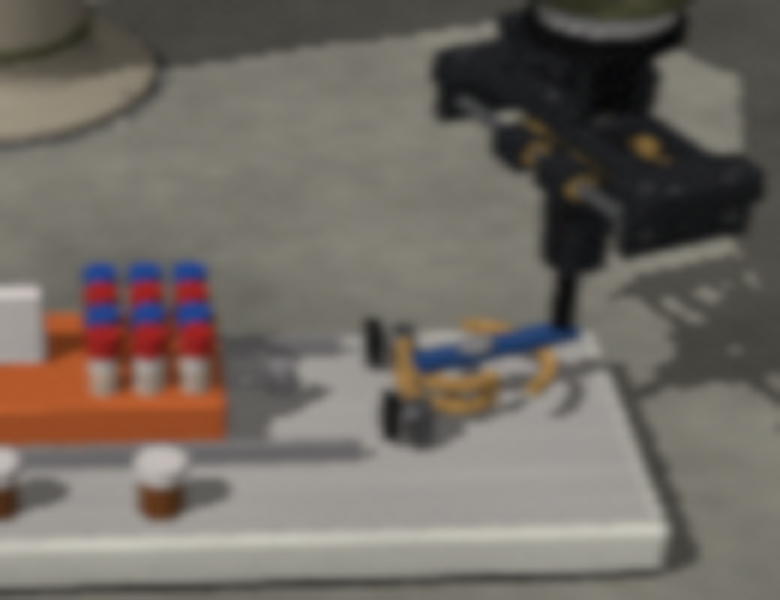

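The fingers shut completely. The scene view shows their tips at about (572,268), level with the top of the post rather than around it. The visible tips sit about 30 mm higher than I assumed. I'll open, go lower in small steps and check the force.

arm_command --motion '[{"dr": [0, 0, 0], "translation": [0, 0, 0], "fingers": 40}, {"dr": [0, 0, 0], "translation": [0, 0, 0], "fingers": 40}, {"dr": [0, 0, 0], "translation": [0, 0, 0], "fingers": 40}, {"dr": [0, 0, 0], "translation": [6, 0, 0], "fingers": 40}, {"dr": [0, 0, 0], "translation": [12, 0, 0], "fingers": 40}, {"dr": [0, 0, 0], "translation": [12, 0, 0], "fingers": 40}]'

```text
t: 3.85
tool_pos: [0.5464, 0.1675, 0.0958]
tcp_rot: [1.11, 1.271, -1.112]
ft_force: [0.1, 0.9, -0.2]
gripper_width: 0.394
```

Run:
```python
from h import *
c=cam("scene"); im=c["image"][:,:,::-1]; cv2.imwrite("pics/s6.png",cv2.resize(im[120:240,210:340],None,fx=6,fy=5,interpolation=cv2.INTER_CUBIC))
s=get_state();T=s["tool_pos"];M=axes(s); print(T,s["ft_force"],s["gripper_width"])
for P in [T,T+M@[.017,0,0],T+M@[.017,.02,0],T+M@[.017,-.02,0]]:
    q=proj(c,P)[0]; print(((q[0]-210)*6).round(),((q[1]-120)*5).round())
```

```text
[0.54659551 0.16755057 0.09627477] [ 0.30338028 -0.93959514  0.33702862] 0.4002194912867185
562.0 305.0
559.0 328.0
580.0 346.0
538.0 311.0
```

View pics/s6.png

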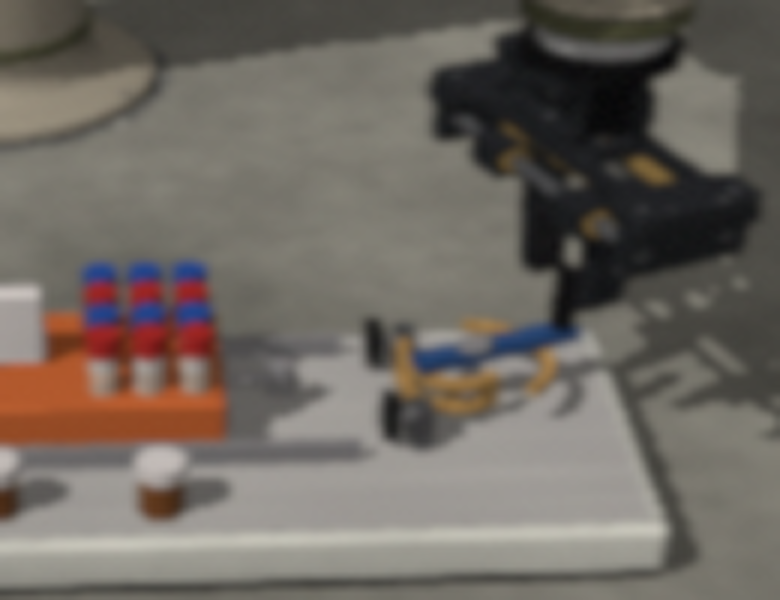

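The open fingertips are at (597,302), about 32 mm above the calculated point, so I treat the tips as about 15 mm above the reported TCP. I'll lower 20 mm more and close.

arm_command --motion '[{"dr": [0, 0, 0], "translation": [7, 0, 0], "fingers": 40}, {"dr": [0, 0, 0], "translation": [14, 0, 0], "fingers": 40}, {"dr": [0, 0, 0], "translation": [20, 0, 0], "fingers": 40}, {"dr": [0, 0, 0], "translation": [20, 0, 0], "fingers": 20}, {"dr": [0, 0, 0], "translation": [20, 0, 0], "fingers": 0}, {"dr": [0, 0, 0], "translation": [20, 0, 0], "fingers": 0}, {"dr": [0, 0, 0], "translation": [20, 0, 0], "fingers": 0}]' --newtons 10

```text
t: 4.6
tool_pos: [0.547, 0.1676, 0.0771]
tcp_rot: [1.111, 1.269, -1.11]
ft_force: [-0.5, 0.6, -0.2]
gripper_width: 0.144
```

Run:
```python
from h import *
c=cam("scene"); im=c["image"][:,:,::-1]; cv2.imwrite("pics/s7.png",cv2.resize(im[120:240,210:340],None,fx=6,fy=5,interpolation=cv2.INTER_CUBIC))
s=get_state();T=s["tool_pos"]; print(T,s["ft_force"],s["gripper_width"],s["torque"])
```

```text
[0.54691751 0.16767052 0.07714284] [-0.40322741 -0.67424388 -0.49444795] 0.144798962076935 [-0.03883546  0.05734946 -0.01701855]
```

View pics/s7.png

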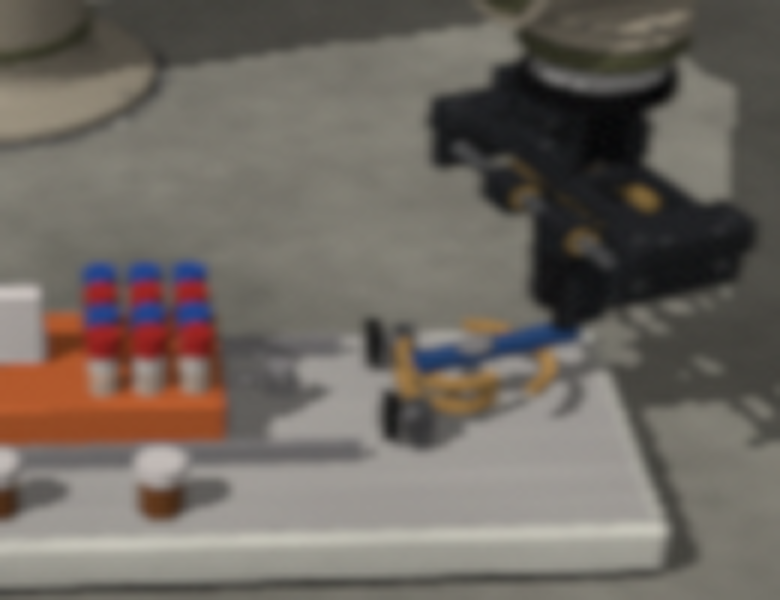

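The gripper holds at 12.7 mm against the 13 mm post, so it has the grip. Next is the opening arc.

```bash
cat >> h.py <<'E'
A=np.array([.5515,.1195]); YAW=1.312
def arc(dphis,A=A,s=None,Rr=None):
    s=s or get_state(); M=axes(s); T=s["tool_pos"]; v=T[:2]-A; print("phi0",np.arctan2(v[1],v[0]),"lever",np.arctan2(v[1],v[0])-YAW,"r",np.hypot(*v))
    for d in dphis:
        w=v@np.array([[np.cos(d),np.sin(d)],[-np.sin(d),np.cos(d)]])
        if Rr: w=w/np.hypot(*w)*Rr
        dt=M.T@np.array([*(w-v),0])*1000; dr=M.T@np.array([0,0,d])
        print('{"dr": [%.2f, 0, 0], "translation": [0, %.1f, %.1f], "fingers": 0}'%(dr[0],dt[1],dt[2]))
E
python3 - <<'E'
from h import *
arc([.05,.15,.3,.45,.6,.75,.9])
E
```

```text
phi0 1.6656414058065967 lever 0.35364140580659664 r 0.04838799600303456
{"dr": [-0.05, 0, 0], "translation": [0, -2.4, -0.0], "fingers": 0}
{"dr": [-0.15, 0, 0], "translation": [0, -7.2, 0.3], "fingers": 0}
{"dr": [-0.30, 0, 0], "translation": [0, -14.4, 1.6], "fingers": 0}
{"dr": [-0.45, 0, 0], "translation": [0, -21.2, 4.0], "fingers": 0}
{"dr": [-0.60, 0, 0], "translation": [0, -27.6, 7.4], "fingers": 0}
{"dr": [-0.75, 0, 0], "translation": [0, -33.5, 11.7], "fingers": 0}
{"dr": [-0.90, 0, 0], "translation": [0, -38.6, 16.8], "fingers": 0}
```

arm_command --motion '[{"dr": [-0.05, 0, 0], "translation": [0, -2.4, 0], "fingers": 0}, {"dr": [-0.15, 0, 0], "translation": [0, -7.2, 0.3], "fingers": 0}, {"dr": [-0.3, 0, 0], "translation": [0, -14.4, 1.6], "fingers": 0}, {"dr": [-0.45, 0, 0], "translation": [0, -21.2, 4.0], "fingers": 0}, {"dr": [-0.6, 0, 0], "translation": [0, -27.6, 7.4], "fingers": 0}, {"dr": [-0.75, 0, 0], "translation": [0, -33.5, 11.7], "fingers": 0}, {"dr": [-0.75, 0, 0], "translation": [0, -33.5, 11.7], "fingers": 0}]'

```text
t: 5.35
tool_pos: [0.5144, 0.1513, 0.0771]
tcp_rot: [0.537, 1.504, -0.538]
ft_force: [-3.4, -0.0, 0.8]
gripper_width: 0.139
```

Run:
```python
from h import *
s=get_state(); print(s["tool_pos"],s["ft_force"],s["gripper_width"])
M=axes(s);print("tool force",M.T@s["ft_force"])
arc([.05,.1,.15,.2,.25,.3])
c=cam("scene"); im=c["image"][:,:,::-1]; cv2.imwrite("pics/s8.png",cv2.resize(im[120:240,210:340],None,fx=6,fy=5,interpolation=cv2.INTER_CUBIC))
```

```text
[0.51439974 0.15126402 0.07709676] [-3.40701122 -0.04763621  0.79881845] 0.1385776108256778
tool force [-0.79446881 -2.19774649 -2.60515551]
phi0 2.433529152572856 lever 1.1215291525728561 r 0.048840381078436884
{"dr": [-0.05, 0, 0], "translation": [0, -2.4, 0.0], "fingers": 0}
{"dr": [-0.10, 0, 0], "translation": [0, -4.9, 0.1], "fingers": 0}
{"dr": [-0.15, 0, 0], "translation": [0, -7.3, 0.4], "fingers": 0}
{"dr": [-0.20, 0, 0], "translation": [0, -9.7, 0.8], "fingers": 0}
{"dr": [-0.25, 0, 0], "translation": [0, -12.1, 1.3], "fingers": 0}
{"dr": [-0.30, 0, 0], "translation": [0, -14.5, 1.9], "fingers": 0}
```

View pics/s8.png

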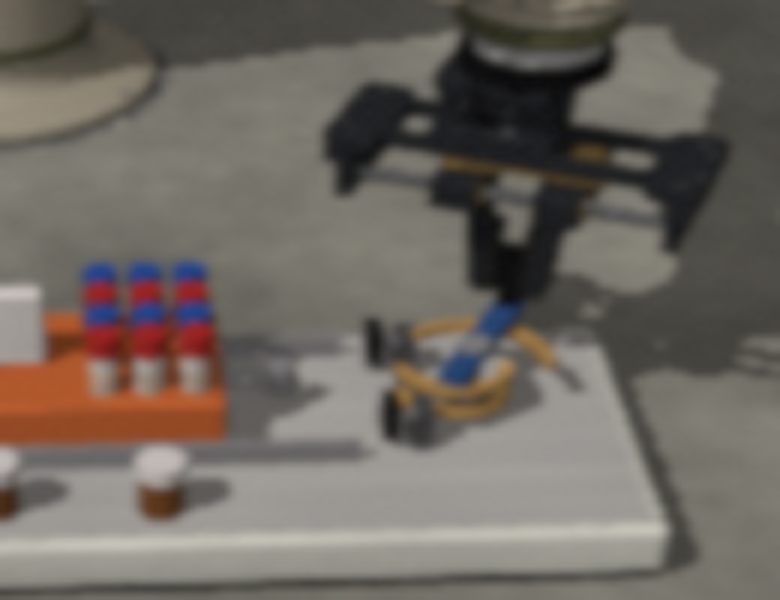

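arm_command --motion '[{"dr": [-0.05, 0, 0], "translation": [0, -2.4, 0], "fingers": 0}, {"dr": [-0.1, 0, 0], "translation": [0, -4.9, 0.1], "fingers": 0}, {"dr": [-0.15, 0, 0], "translation": [0, -7.3, 0.4], "fingers": 0}, {"dr": [-0.2, 0, 0], "translation": [0, -9.7, 0.8], "fingers": 0}, {"dr": [-0.2, 0, 0], "translation": [0, -9.7, 0.8], "fingers": 0}]'

```text
t: 5.9
tool_pos: [0.5091, 0.1441, 0.0771]
tcp_rot: [0.385, 1.538, -0.385]
ft_force: [-5.4, 1.4, 4.2]
gripper_width: 0.141
```

Run:
```python
from h import *
s=get_state(); print(s["tool_pos"],s["ft_force"],s["gripper_width"])
M=axes(s);print("tool force",M.T@s["ft_force"])
arc([.05,.1,.15])
```

```text
[0.50909241 0.14407184 0.0770653 ] [-5.36151269  1.43197677  4.17283297] 0.14066368570891977
tool force [-4.16364733 -1.2650605  -5.41041344]
phi0 2.6164423359647544 lever 1.3044423359647543 r 0.04901202929044228
{"dr": [-0.05, 0, 0], "translation": [0, -2.5, -0.0], "fingers": 0}
{"dr": [-0.10, 0, 0], "translation": [0, -4.9, 0.1], "fingers": 0}
{"dr": [-0.15, 0, 0], "translation": [0, -7.3, 0.3], "fingers": 0}
```

arm_command --motion '[{"dr": [-0.05, 0, 0], "translation": [0, -2.5, -0.5], "fingers": 0}, {"dr": [-0.1, 0, 0], "translation": [0, -4.9, -1], "fingers": 0}, {"dr": [-0.1, 0, 0], "translation": [0, -4.9, -1], "fingers": 0}]'

```text
t: 6.2
tool_pos: [0.5067, 0.1398, 0.0771]
tcp_rot: [0.307, 1.549, -0.307]
ft_force: [-2.2, -0.7, 1.2]
gripper_width: 0.144
```

Run:
```python
from h import *
s=get_state(); print(s["tool_pos"],s["ft_force"],s["gripper_width"])
M=axes(s);print("tool force",M.T@s["ft_force"])
arc([.05,.1,.15])
```

```text
[0.50665471 0.13978905 0.07707438] [-2.1983058  -0.66899559  1.19659214] 0.1442524079091201
tool force [-1.19675966 -1.45637426 -1.7772666 ]
phi0 2.716725416949085 lever 1.4047254169490848 r 0.049221397902753296
{"dr": [-0.05, 0, 0], "translation": [0, -2.5, -0.0], "fingers": 0}
{"dr": [-0.10, 0, 0], "translation": [0, -4.9, 0.1], "fingers": 0}
{"dr": [-0.15, 0, 0], "translation": [0, -7.4, 0.3], "fingers": 0}
```

arm_command --motion '[{"dr": [-0.03, 0, 0], "translation": [0, -1.5, -0.2], "fingers": 0}, {"dr": [-0.06, 0, 0], "translation": [0, -3, -0.4], "fingers": 0}, {"dr": [-0.06, 0, 0], "translation": [0, -3, -0.4], "fingers": 0}]'

```text
t: 6.5
tool_pos: [0.5054, 0.1371, 0.0771]
tcp_rot: [0.26, 1.555, -0.26]
ft_force: [-0.8, -0.7, 1.2]
gripper_width: 0.146
```

Run:
```python
from h import *
s=get_state(); print(s["tool_pos"],s["ft_force"],s["gripper_width"])
M=axes(s);print("tool force",M.T@s["ft_force"])
arc([.05])
```

```text
[0.50536307 0.13710841 0.07708569] [-0.79907531 -0.68321534  1.22860046] 0.14562145050740913
tool force [-1.22899511 -0.90571971 -0.53292257]
phi0 2.776999827980819 lever 1.464999827980819 r 0.04938291422122547
{"dr": [-0.05, 0, 0], "translation": [0, -2.5, -0.0], "fingers": 0}
```

arm_command --motion '[{"dr": [-0.03, 0, 0], "translation": [0, -1.5, 0], "fingers": 0}, {"dr": [-0.06, 0, 0], "translation": [0, -3, -0.1], "fingers": 0}, {"dr": [-0.06, 0, 0], "translation": [0, -3, -0.1], "fingers": 0}]'

```text
t: 6.8
tool_pos: [0.5055, 0.1362, 0.0772]
tcp_rot: [0.216, 1.557, -0.209]
ft_force: [5.4, 11.9, -2.5]
gripper_width: 0.145
```

Run:
```python
from h import *
s=get_state(); print(s["tool_pos"],s["ft_force"],s["gripper_width"])
M=axes(s);print("tool force",M.T@s["ft_force"])
arc([.05])
c=cam("top"); im=c["image"][:,:,::-1]; cv2.imwrite("pics/t9.png",cv2.resize(im[138:240,175:315],None,fx=5.5,fy=5.5,interpolation=cv2.INTER_CUBIC))
c=cam("scene"); im=c["image"][:,:,::-1]; cv2.imwrite("pics/s9.png",cv2.resize(im[120:240,210:340],None,fx=6,fy=5,interpolation=cv2.INTER_CUBIC))
```

```text
[0.50549353 0.13621343 0.07718201] [ 5.44458643 11.93258536 -2.45728575] 0.1454398474300414
tool force [ 2.52439606 12.94281255  2.0443571 ]
phi0 2.7931325717111353 lever 1.4811325717111352 r 0.04894828158600097
{"dr": [-0.05, 0, 0], "translation": [0, -2.4, -0.1], "fingers": 0}
```

View pics/s9.png

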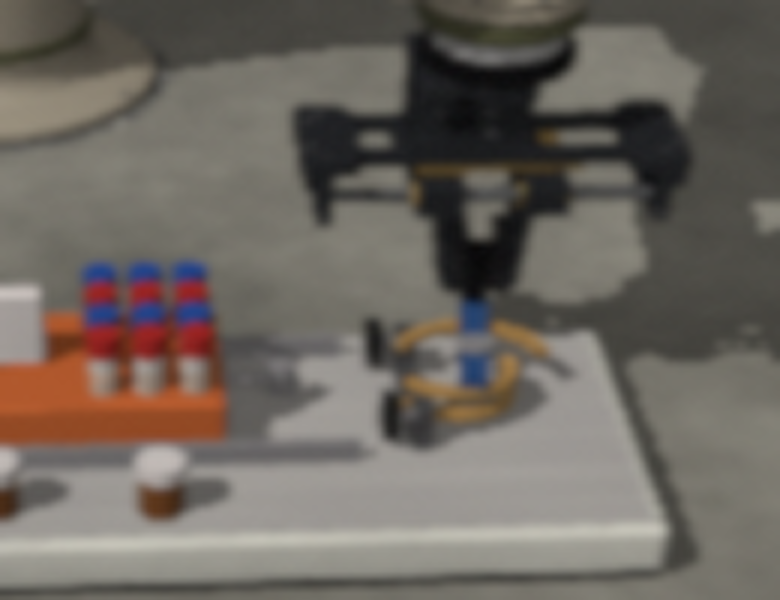

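The scene view shows the lever square across the lane at (475,345), and the tangential force jumped to 13 N, so it is at the open stop. I'll release, lift and go above the fin.

Run:
```python
from h import *
s=get_state();M=axes(s);print(M.round(3),s["joint_pos"])
P0=s["tool_pos"]+M@[-.06,.0015,0]
print(plan([.4934,-.105,.145],-.259,P0=P0))
```

```text
[[ 0.004  0.268  0.963]
 [ 0.004  0.963 -0.268]
 [-1.     0.005  0.003]] [ 0.03505032  0.49010802  1.5898268   0.00405767  1.05777347 -1.26609444]
(array([  -8.8, -236.8,   53.3]), array([ 1.5582e+00, -1.5000e-03, -5.6000e-03]))
```

arm_command --motion '[{"dr": [0, 0, 0], "translation": [0, 1.5, 0], "fingers": 40}, {"dr": [0, 0, 0], "translation": [0, 1.5, 0], "fingers": 40}, {"dr": [0, 0, 0], "translation": [0, 1.5, 0], "fingers": 40}, {"dr": [0, 0, 0], "translation": [-30, 1.5, 0], "fingers": 40}, {"dr": [0, 0, 0], "translation": [-60, 1.5, 0], "fingers": 40}, {"dr": [0, 0, 0], "translation": [-60, 1.5, 0], "fingers": 40}]'

```text
t: 7.5
tool_pos: [0.506, 0.1356, 0.1403]
tcp_rot: [0.212, 1.554, -0.21]
ft_force: [0.9, 0.1, -0.2]
gripper_width: 0.403
```

Run:
```python
from h import *
print(get_state()["tool_pos"],get_state()["gripper_width"]); print(plan([.4934,-.105,.165],-.259))
c=cam("scene"); im=c["image"][:,:,::-1]; cv2.imwrite("pics/s10.png",cv2.resize(im[120:240,210:340],None,fx=6,fy=5,interpolation=cv2.INTER_CUBIC))
```

```text
[0.50602749 0.13562519 0.14029271] 0.4029486468366336
(array([ -24.8, -235.3,   51.9]), array([ 1.561 ,  0.0037, -0.0065]))
```

View pics/s10.png

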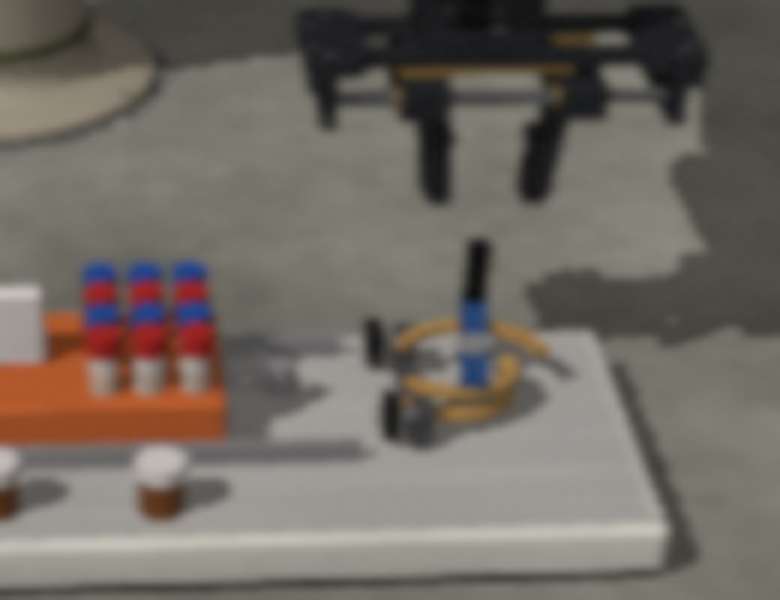

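The lever stays at the open stop (post at (478,270), clear of the fingers). Moving above the fin.

arm_command --motion '[{"dr": [0.14, 0, 0], "translation": [-20, -25, 5], "fingers": 40}, {"dr": [0.28, 0, 0], "translation": [-25, -50, 11], "fingers": 40}, {"dr": [0.42, 0, 0], "translation": [-25, -75, 17], "fingers": 40}, {"dr": [0.56, 0, 0], "translation": [-25, -100, 22], "fingers": 40}, {"dr": [0.7, 0, 0], "translation": [-25, -125, 28], "fingers": 40}, {"dr": [0.84, 0, 0], "translation": [-25, -150, 33], "fingers": 40}, {"dr": [0.98, 0, 0], "translation": [-25, -175, 39], "fingers": 40}, {"dr": [1.12, 0, 0], "translation": [-25, -200, 44], "fingers": 40}, {"dr": [1.26, 0, 0], "translation": [-25, -220, 49], "fingers": 40}, {"dr": [1.4, 0, 0], "translation": [-25, -235, 52], "fingers": 40}, {"dr": [1.54, 0, 0], "translation": [-25, -235, 52], "fingers": 40}, {"dr": [1.56, 0, 0], "translation": [-25, -235, 52], "fingers": 40}]'

```text
t: 8.75
tool_pos: [0.4918, -0.105, 0.1608]
tcp_rot: [1.398, 1.076, -1.4]
ft_force: [0.5, 0.8, -0.9]
gripper_width: 0.397
```

Run:
```python
from h import *
s=get_state();print(s["tool_pos"],axes(s).round(3),s["joint_pos"])
c=cam("wrist"); np.save("w11.npy",c,allow_pickle=True); cv2.imwrite("pics/w11.png",cv2.resize(c["image"][:,:,::-1],None,fx=1.5,fy=1.5,interpolation=cv2.INTER_CUBIC))
```

```text
[ 0.49176699 -0.10501691  0.16075666] [[-0.002  0.966 -0.258]
 [ 0.001 -0.258 -0.966]
 [-1.    -0.002 -0.   ]] [-4.46185124e-01  3.57402711e-01  1.52844081e+00 -9.83077474e-05
  1.25792381e+00 -1.85580564e-01]
```

View pics/w11.png

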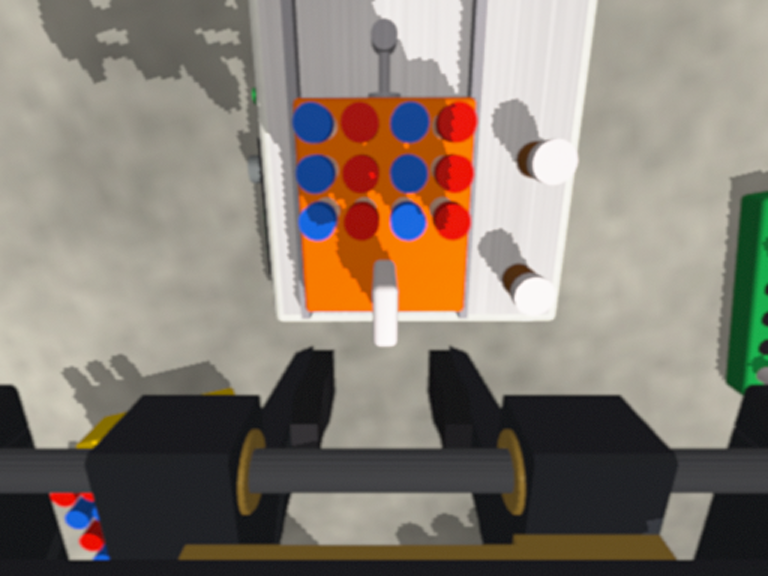

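The wrist view shows the fin's top face from about (385,283) to (385,345), the rack's block edges at x=295 to 475, and the stud head at (384,36).

Run:
```python
from h import *
c=np.load("w11.npy",allow_pickle=True).item()
r=lambda p,z:ray(c,[(p[0]+.5)/1.5-.5,(p[1]+.5)/1.5-.5],z)[0]
a=r((384,284),.13);b=r((386,346),.13);st=r((384,36),.072);print("fin front",a,"back",b,"mid",(a+b)/2,np.linalg.norm(a-b),"stud",st)
f=(a+b)/2; print("dir",np.arctan2(*(st-f)[[1,0]]),"dist",np.linalg.norm((st-f)[:2]))
# rack back corners block top .08, rails
for n,p in [("bl",(306,312)),("br",(466,310)),("fl",(293,99)),("fr",(476,99))]: print(n,r(p,.08))
dk=[r((279,320),.04),r((556,320),.04)];print("dock back corners",dk,np.linalg.norm(dk[0]-dk[1]))
v=dk[0]-dk[1];print("yaw",np.arctan2(v[1],v[0])-np.pi/2)
print(plan([*f[:2],.13],1.312-np.pi/2),plan([*f[:2],.080],1.312-np.pi/2))
```

```text
fin front [ 0.49812728 -0.0857488   0.13      ] back [ 0.49090482 -0.11695562  0.13      ] mid [ 0.49451605 -0.10135221  0.13      ] 0.03203169811971433 stud [0.52750909 0.02457903 0.072     ]
dir 1.3145628466267905 dist 0.13018148104924146
bl [ 0.44428103 -0.10681815  0.08      ]
br [ 0.53748725 -0.13021401  0.08      ]
fl [0.47442928 0.00735344 0.08      ]
fr [ 0.56550585 -0.01692096  0.08      ]
dock back corners [array([ 0.41260161, -0.12132592,  0.04      ]), array([ 0.60112288, -0.17133808,  0.04      ])] 0.19504226640970967
yaw 1.3114828446536961
(array([31. ,  1.8, -3.9]), array([ 0.0015, -0.0003,  0.0018])) (array([81. ,  1.9, -3.9]), array([ 0.0015, -0.0003,  0.0018]))
```

arm_command --motion '[{"dr": [0, 0, 0], "translation": [30, 2, -4], "fingers": 40}, {"dr": [0, 0, 0], "translation": [60, 2, -4], "fingers": 40}, {"dr": [0, 0, 0], "translation": [80, 2, -4], "fingers": 40}, {"dr": [0, 0, 0], "translation": [80, 2, -4], "fingers": 20}, {"dr": [0, 0, 0], "translation": [80, 2, -4], "fingers": 0}, {"dr": [0, 0, 0], "translation": [80, 2, -4], "fingers": 0}, {"dr": [0, 0, 0], "translation": [80, 2, -4], "fingers": 0}, {"dr": [0, 0, 0], "translation": [80, 2, -4], "fingers": 0}]' --newtons 30

```text
t: 9.6
tool_pos: [0.4957, -0.1014, 0.083]
tcp_rot: [1.396, 1.075, -1.394]
ft_force: [-0.6, 2.5, 5.8]
gripper_width: 0.134
```

Run:
```python
from h import *
s=get_state();M=axes(s);print(s["t"],s["tool_pos"],s["gripper_width"],s["ft_force"],"tool",M.T@s["ft_force"])
print(M.round(3)); print(M.T@np.array([np.cos(1.313),np.sin(1.313),0]))
```

```text
9.6 [ 0.49567795 -0.10139653  0.08297892] 0.13356194826881085 [-0.59349541  2.47503991  5.84158872] tool [-5.84443423 -1.19094919 -2.24197384]
[[ 0.002  0.967 -0.254]
 [-0.001 -0.254 -0.967]
 [-1.     0.002  0.   ]]
[-2.76048537e-04  1.38266894e-03 -9.99999006e-01]
```

arm_command --motion '[{"dr": [0, 0, 0], "translation": [0, 0, -5], "fingers": 0}, {"dr": [0, 0, 0], "translation": [0, 0, -15], "fingers": 0}, {"dr": [0, 0, 0], "translation": [0, 0, -25], "fingers": 0}, {"dr": [0, 0, 0], "translation": [0, 0, -35], "fingers": 0}, {"dr": [0, 0, 0], "translation": [0, 0, -45], "fingers": 0}, {"dr": [0, 0, 0], "translation": [0, 0, -50], "fingers": 0}, {"dr": [0, 0, 0], "translation": [0, 0, -50], "fingers": 0}]'

```text
t: 10.3
tool_pos: [0.5088, -0.0529, 0.083]
tcp_rot: [1.396, 1.074, -1.394]
ft_force: [0.6, 1.2, 6.6]
gripper_width: 0.134
```

```bash
cat > st.py <<'E'
from h import *
s=get_state();M=axes(s);print(s["t"],s["tool_pos"].round(4),round(s["gripper_width"],3),"tool F",(M.T@s["ft_force"]).round(2),"along lane from fin0 mm",((s["tool_pos"][:2]-[.49568,-.1014])@[np.cos(1.313),np.sin(1.313)]*1000).round(2))
E
python3 st.py
python3 - <<'E'
from h import *
c=cam("scene"); im=c["image"][:,:,::-1]; cv2.imwrite("pics/s12.png",cv2.resize(im[120:240,190:340],None,fx=5.3,fy=5,interpolation=cv2.INTER_CUBIC))
E
```

```text
10.3 [ 0.5088 -0.0529  0.083 ] 0.134 tool F [-6.57  0.26 -1.29] along lane from fin0 mm 50.23
```

View pics/s12.png

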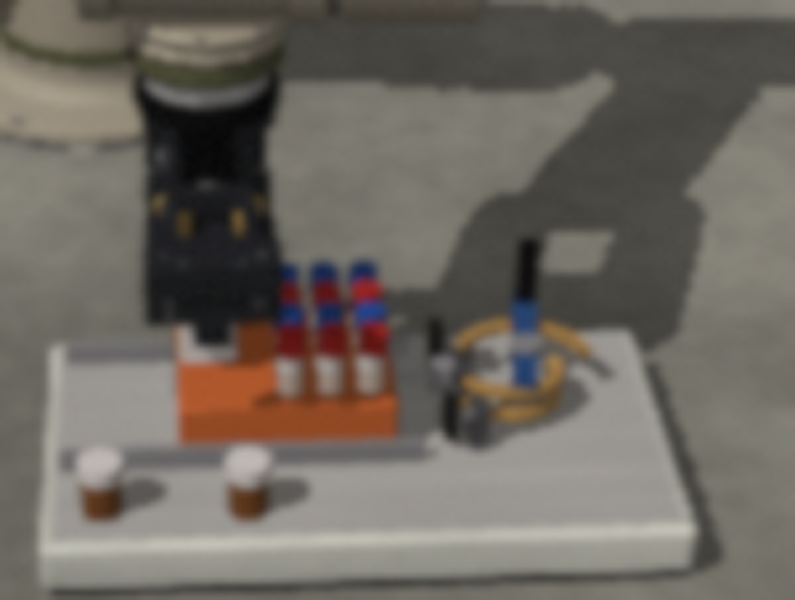

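arm_command --motion '[{"dr": [0, 0, 0], "translation": [0, 0, -5], "fingers": 0}, {"dr": [0, 0, 0], "translation": [0, 0, -10], "fingers": 0}, {"dr": [0, 0, 0], "translation": [0, 0, -15], "fingers": 0}, {"dr": [0, 0, 0], "translation": [0, 0, -15], "fingers": 0}]'

```text
t: 10.75
tool_pos: [0.5125, -0.0388, 0.083]
tcp_rot: [1.396, 1.074, -1.394]
ft_force: [-0.7, -1.2, 6.0]
gripper_width: 0.135
```

```bash
python3 st.py
```

```text
10.75 [ 0.5125 -0.0388  0.083 ] 0.135 tool F [-6.   -0.31  1.34] along lane from fin0 mm 64.83
```

arm_command --motion '[{"dr": [0, 0, 0], "translation": [0, 0, -2], "fingers": 0}, {"dr": [0, 0, 0], "translation": [0, 0, -4], "fingers": 0}, {"dr": [0, 0, 0], "translation": [0, 0, -4], "fingers": 0}]'

```text
t: 11.05
tool_pos: [0.5135, -0.0354, 0.083]
tcp_rot: [1.396, 1.074, -1.395]
ft_force: [-0.8, -3.8, 5.8]
gripper_width: 0.134
```

```bash
python3 st.py
```

```text
11.05 [ 0.5135 -0.0354  0.083 ] 0.134 tool F [-5.82  0.24  3.85] along lane from fin0 mm 68.35
```

arm_command --motion '[{"dr": [0, 0, 0], "translation": [0, 0, -1], "fingers": 0}, {"dr": [0, 0, 0], "translation": [0, 0, -2], "fingers": 0}, {"dr": [0, 0, 0], "translation": [0, 0, -2], "fingers": 0}]'

```text
t: 11.35
tool_pos: [0.5139, -0.0336, 0.083]
tcp_rot: [1.396, 1.073, -1.395]
ft_force: [-1.6, -5.0, 6.5]
gripper_width: 0.128
```

```bash
python3 st.py
```

```text
11.35 [ 0.5139 -0.0336  0.083 ] 0.128 tool F [-6.48 -0.23  5.26] along lane from fin0 mm 70.19
```

arm_command --motion '[{"dr": [0, 0, 0], "translation": [0, 0, -1], "fingers": 0}, {"dr": [0, 0, 0], "translation": [0, 0, -2], "fingers": 0}, {"dr": [0, 0, 0], "translation": [0, 0, -2], "fingers": 0}]'

```text
t: 11.65
tool_pos: [0.5144, -0.0317, 0.083]
tcp_rot: [1.396, 1.073, -1.395]
ft_force: [-1.9, -5.5, 6.2]
gripper_width: 0.132
```

```bash
python3 st.py
```

```text
11.65 [ 0.5144 -0.0317  0.083 ] 0.132 tool F [-6.18 -0.48  5.79] along lane from fin0 mm 72.17
```

arm_command --motion '[{"dr": [0, 0, 0], "translation": [0, 0, -1], "fingers": 0}, {"dr": [0, 0, 0], "translation": [0, 0, -2], "fingers": 0}, {"dr": [0, 0, 0], "translation": [0, 0, -2], "fingers": 0}]'

```text
t: 11.95
tool_pos: [0.5149, -0.0298, 0.083]
tcp_rot: [1.396, 1.073, -1.395]
ft_force: [-1.5, -5.3, 5.4]
gripper_width: 0.132
```

```bash
python3 st.py
```

```text
11.95 [ 0.5149 -0.0298  0.083 ] 0.132 tool F [-5.37 -0.13  5.56] along lane from fin0 mm 74.16
```

arm_command --motion '[{"dr": [0, 0, 0], "translation": [0, 0, -1], "fingers": 0}, {"dr": [0, 0, 0], "translation": [0, 0, -2], "fingers": 0}, {"dr": [0, 0, 0], "translation": [0, 0, -2], "fingers": 0}]'

```text
t: 12.25
tool_pos: [0.5155, -0.0278, 0.083]
tcp_rot: [1.396, 1.073, -1.395]
ft_force: [-1.3, -4.8, 5.9]
gripper_width: 0.136
```

```bash
python3 st.py
```

```text
12.25 [ 0.5155 -0.0278  0.083 ] 0.136 tool F [-5.93 -0.04  4.96] along lane from fin0 mm 76.18
```

Only steady sliding friction (about 5 N), so no pads yet. Continuing.

arm_command --motion '[{"dr": [0, 0, 0], "translation": [0, 0, -1], "fingers": 0}, {"dr": [0, 0, 0], "translation": [0, 0, -2], "fingers": 0}, {"dr": [0, 0, 0], "translation": [0, 0, -2], "fingers": 0}]'

```text
t: 12.55
tool_pos: [0.5157, -0.0265, 0.083]
tcp_rot: [1.394, 1.073, -1.396]
ft_force: [-3.0, -8.4, 7.4]
gripper_width: 0.133
```

```bash
python3 st.py
```

```text
12.55 [ 0.5157 -0.0265  0.083 ] 0.133 tool F [-7.36 -0.79  8.89] along lane from fin0 mm 77.51
```

arm_command --motion '[{"dr": [0, 0, 0], "translation": [0, 0, -1], "fingers": 0}, {"dr": [0, 0, 0], "translation": [0, 0, -2], "fingers": 0}, {"dr": [0, 0, 0], "translation": [0, 0, -2], "fingers": 0}]'

```text
t: 12.85
tool_pos: [0.516, -0.0256, 0.0831]
tcp_rot: [1.392, 1.072, -1.397]
ft_force: [-6.4, -15.7, 8.7]
gripper_width: 0.135
```

```bash
python3 st.py;  python3 - <<'E'
from h import *
c=cam("scene"); im=c["image"][:,:,::-1]; cv2.imwrite("pics/s13.png",cv2.resize(im[165:225,225:325],None,fx=8,fy=8,interpolation=cv2.INTER_CUBIC))
E
```

```text
12.85 [ 0.516  -0.0256  0.0831] 0.135 tool F [-8.6  -2.18 16.84] along lane from fin0 mm 78.44
```

View pics/s13.png

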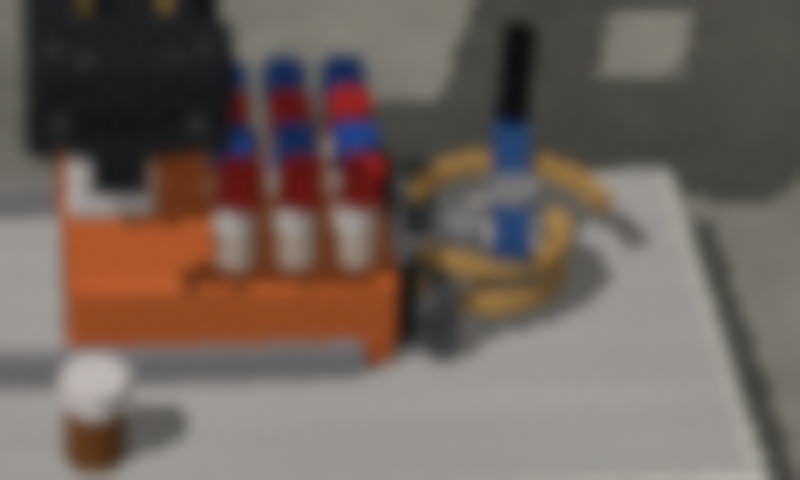

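The rack is against the pads: (400,290) touches the black pad, and force rises at about 8 N/mm from about 77 mm of travel. The stud head sits inside the cam at (460,215). I'll release and lift.

arm_command --motion '[{"dr": [0, 0, 0], "translation": [0, 0, 0], "fingers": 40}, {"dr": [0, 0, 0], "translation": [0, 0, 0], "fingers": 40}, {"dr": [0, 0, 0], "translation": [0, 0, 0], "fingers": 40}, {"dr": [0, 0, 0], "translation": [-30, 0, 0], "fingers": 40}, {"dr": [0, 0, 0], "translation": [-65, 0, 0], "fingers": 40}, {"dr": [0, 0, 0], "translation": [-65, 0, 0], "fingers": 40}]'

```text
t: 13.5
tool_pos: [0.5177, -0.0231, 0.1507]
tcp_rot: [1.398, 1.071, -1.39]
ft_force: [-0.2, 0.3, -0.2]
gripper_width: 0.402
```

```bash
python3 st.py
python3 - <<'E'
from h import *
print(plan([.5058,.1360,.145],1.30));
E
```

```text
13.5 [ 0.5177 -0.0231  0.1507] 0.402 tool F [ 0.2  -0.24 -0.21] along lane from fin0 mm 81.29
(array([   5.3,  -51.9, -150.9]), array([-1.5565,  0.0058, -0.006 ]))
```

arm_command --motion '[{"dr": [-0.14, 0, 0], "translation": [0, -5, -15], "fingers": 40}, {"dr": [-0.28, 0, 0], "translation": [0, -10, -30], "fingers": 40}, {"dr": [-0.42, 0, 0], "translation": [0, -15, -45], "fingers": 40}, {"dr": [-0.56, 0, 0], "translation": [0, -20, -60], "fingers": 40}, {"dr": [-0.7, 0, 0], "translation": [0, -26, -75], "fingers": 40}, {"dr": [-0.84, 0, 0], "translation": [0, -31, -90], "fingers": 40}, {"dr": [-0.98, 0, 0], "translation": [0, -37, -105], "fingers": 40}, {"dr": [-1.12, 0, 0], "translation": [0, -42, -120], "fingers": 40}, {"dr": [-1.26, 0, 0], "translation": [0, -47, -140], "fingers": 40}, {"dr": [-1.4, 0.003, -0.003], "translation": [5, -52, -151], "fingers": 40}, {"dr": [-1.54, 0.006, -0.006], "translation": [5, -52, -151], "fingers": 40}, {"dr": [-1.556, 0.006, -0.006], "translation": [5, -52, -151], "fingers": 40}]'

```text
t: 14.7
tool_pos: [0.5036, 0.1368, 0.1411]
tcp_rot: [0.212, 1.569, -0.211]
ft_force: [0.6, -0.5, 0.6]
gripper_width: 0.399
```

```bash
python3 st.py
python3 - <<'E'
from h import *
c=cam("wrist"); np.save("w14.npy",c,allow_pickle=True); cv2.imwrite("pics/w14.png",cv2.resize(c["image"][:,:,::-1],None,fx=1.5,fy=1.5,interpolation=cv2.INTER_CUBIC))
print(plan([.5058,.1360,.077],1.30)); print(axes().round(3))
c=cam("top"); im=c["image"][:,:,::-1]; cv2.imwrite("pics/t14.png",cv2.resize(im[138:240,175:315],None,fx=5.5,fy=5.5,interpolation=cv2.INTER_CUBIC))
E
```

```text
14.7 [0.5036 0.1368 0.1411] 0.399 tool F [-0.63 -0.27  0.73] along lane from fin0 mm 232.3
(array([64.3,  0.1,  2.7]), array([-0.0016, -0.0085,  0.0003]))
[[-0.008  0.269  0.963]
 [ 0.002  0.963 -0.269]
 [-1.    -0.    -0.009]]
```

View pics/w14.png

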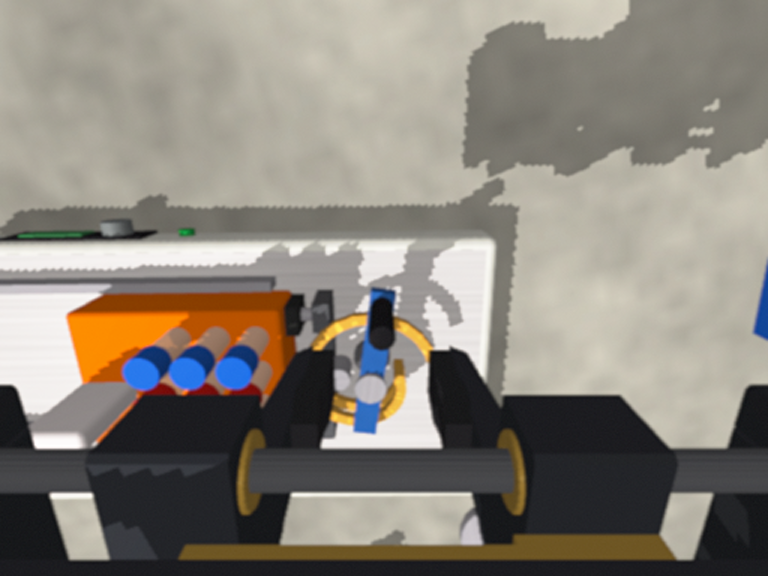

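View pics/t14.png

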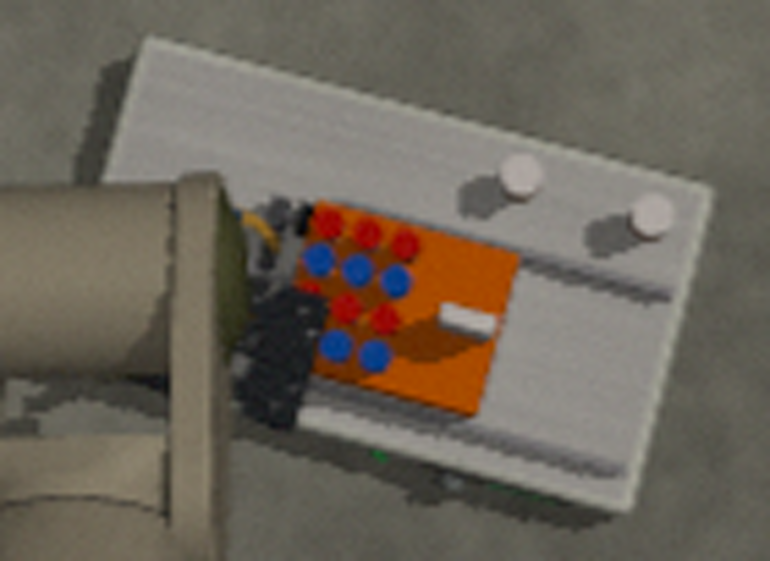

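Both views show the rack on the pads, with the stud head in the cam at (343,378) and the grip's top at (382,338) between the fingers. I'll lower and grip.

arm_command --motion '[{"dr": [0, -0.008, 0], "translation": [30, 0, 2], "fingers": 40}, {"dr": [0, -0.008, 0], "translation": [55, 0, 2.5], "fingers": 40}, {"dr": [0, -0.008, 0], "translation": [64, 0, 2.5], "fingers": 40}, {"dr": [0, -0.008, 0], "translation": [64, 0, 2.5], "fingers": 25}, {"dr": [0, -0.008, 0], "translation": [64, 0, 2.5], "fingers": 0}, {"dr": [0, -0.008, 0], "translation": [64, 0, 2.5], "fingers": 0}, {"dr": [0, -0.008, 0], "translation": [64, 0, 2.5], "fingers": 0}]' --newtons 10

```text
t: 15.5
tool_pos: [0.5066, 0.1361, 0.079]
tcp_rot: [0.214, 1.557, -0.213]
ft_force: [0.7, 2.8, 2.3]
gripper_width: 0.14
```

```bash
python3 st.py
python3 - <<'E'
from h import *
# circle fit r=50 of grip points
P=np.array([[.5470,.1676],[.5144,.1513],[.5091,.1441],[.5067,.1398],[.5054,.1371]])
from scipy.optimize import least_squares
f=least_squares(lambda a:np.hypot(*(P-a).T)-.05,[.5515,.1195]); print(f.x,f.fun)
arc([-.05,-.1,-.15,-.2,-.25,-.3,-.35,-.4])
E
```

```text
15.5 [0.5066 0.1361 0.079 ] 0.14 tool F [-2.25  2.88 -0.12] along lane from fin0 mm 232.44
[0.55157607 0.11781254] [-2.68454540e-06  3.46898561e-05 -4.75513894e-05 -2.69061393e-05
  4.23382005e-05]
phi0 2.787322997291599 lever 1.475322997291599 r 0.04784970122855309
{"dr": [0.05, 0, 0], "translation": [0, 2.4, 0.3], "fingers": 0}
{"dr": [0.10, 0, 0], "translation": [0, 4.7, 0.6], "fingers": 0}
{"dr": [0.15, 0, 0], "translation": [0, 7.1, 1.1], "fingers": 0}
{"dr": [0.20, 0, 0], "translation": [0, 9.4, 1.7], "fingers": 0}
{"dr": [0.25, 0, 0], "translation": [0, 11.7, 2.5], "fingers": 0}
{"dr": [0.30, 0, 0], "translation": [0, 13.9, 3.3], "fingers": 0}
{"dr": [0.35, 0, 0], "translation": [0, 16.1, 4.2], "fingers": 0}
{"dr": [0.40, 0, 0], "translation": [0, 18.3, 5.3], "fingers": 0}
```

The radius-50 circle fit is consistent: axis (0.5516, 0.1178), residuals under 0.1 mm. I'll use it and swing clockwise through the free part, logging the force.

```bash
cat >> h.py <<'E'
A=np.array([.5516,.1178]); YAW=1.32
def lev(thetas):
    s=get_state(); M=axes(s); T=s["tool_pos"]; v=T[:2]-A; th=np.arctan2(v[1],v[0])-YAW; F=np.array(s["ft_force"])
    t=np.array([-v[1],v[0],0])/np.hypot(*v); r=np.array([*v,0])/np.hypot(*v)
    jaw=np.arctan2(M[1,1],M[0,1])
    print("t %.2f lever %.3f r %.1f  Ftan(ccw on tool) %.2f Frad %.2f Fz %.2f width %.3f jaw-tan %.3f moment z about axis %.3f tq %s"%(s["t"],th,np.hypot(*v)*1e3,F@t,F@r,F[2],s["gripper_width"],(jaw-(th+YAW-np.pi/2)+1.57)%3.1416-1.57,0,np.round(s["torque"],2)))
    for a in thetas:
        p=A+.05*np.array([np.cos(YAW+a),np.sin(YAW+a)])
        dt=M.T@np.array([*(p-T[:2]),0])*1000
        print('%.2f {"dr": [%.2f, 0, 0], "translation": [0, %.1f, %.1f], "fingers": 0}'%(a,-(a-th),dt[1],dt[2]))
E
python3 -c "
from h import *
lev([1.4,1.3,1.2,1.1,1.0,.9])"
```

```text
t 15.50 lever 1.435 r 48.6  Ftan(ccw on tool) -2.84 Frad 0.45 Fz 2.25 width 0.140 jaw-tan 0.114 moment z about axis 0.000 tq [ 0.49 -0.11  0.02]
1.40 {"dr": [0.04, 0, 0], "translation": [0, 1.9, -1.2], "fingers": 0}
1.30 {"dr": [0.14, 0, 0], "translation": [0, 6.8, -0.2], "fingers": 0}
1.20 {"dr": [0.24, 0, 0], "translation": [0, 11.6, 1.3], "fingers": 0}
1.10 {"dr": [0.34, 0, 0], "translation": [0, 16.2, 3.2], "fingers": 0}
1.00 {"dr": [0.44, 0, 0], "translation": [0, 20.6, 5.6], "fingers": 0}
0.90 {"dr": [0.54, 0, 0], "translation": [0, 24.7, 8.4], "fingers": 0}
```

arm_command --motion '[{"dr": [0.04, 0, 0], "translation": [0, 1.9, -1], "fingers": 0}, {"dr": [0.14, 0, 0], "translation": [0, 6.8, -0.2], "fingers": 0}, {"dr": [0.24, 0, 0], "translation": [0, 11.6, 1.3], "fingers": 0}, {"dr": [0.34, 0, 0], "translation": [0, 16.2, 3.2], "fingers": 0}, {"dr": [0.44, 0, 0], "translation": [0, 20.6, 5.6], "fingers": 0}, {"dr": [0.44, 0, 0], "translation": [0, 20.6, 5.6], "fingers": 0}]'

```text
t: 16.1
tool_pos: [0.5189, 0.1536, 0.079]
tcp_rot: [0.559, 1.492, -0.558]
ft_force: [5.6, -3.2, 0.2]
gripper_width: 0.143
```

```bash
python3 -c "
from h import *
lev([.95,.9,.85,.8])"
```

```text
t 16.10 lever 0.991 r 48.4  Ftan(ccw on tool) -2.01 Frad -6.13 Fz 0.20 width 0.143 jaw-tan 0.116 moment z about axis 0.000 tq [-0.55 -0.82  0.05]
0.95 {"dr": [0.04, 0, 0], "translation": [0, 2.2, -1.3], "fingers": 0}
0.90 {"dr": [0.09, 0, 0], "translation": [0, 4.7, -0.8], "fingers": 0}
0.85 {"dr": [0.14, 0, 0], "translation": [0, 7.1, -0.3], "fingers": 0}
0.80 {"dr": [0.19, 0, 0], "translation": [0, 9.5, 0.4], "fingers": 0}
```

```bash
sed -i 's/def lev(thetas):/def lev(thetas,rr=.0485):/; s/p=A+.05\*np/p=A+rr*np/' h.py; python3 -c "
from h import *
lev([.95,.9,.85,.8])"
```

```text
t 16.10 lever 0.991 r 48.4  Ftan(ccw on tool) -2.01 Frad -6.13 Fz 0.20 width 0.143 jaw-tan 0.116 moment z about axis 0.000 tq [-0.55 -0.82  0.05]
0.95 {"dr": [0.04, 0, 0], "translation": [0, 2.0, 0.2], "fingers": 0}
0.90 {"dr": [0.09, 0, 0], "translation": [0, 4.4, 0.6], "fingers": 0}
0.85 {"dr": [0.14, 0, 0], "translation": [0, 6.7, 1.2], "fingers": 0}
0.80 {"dr": [0.19, 0, 0], "translation": [0, 9.1, 1.9], "fingers": 0}
```

arm_command --motion '[{"dr": [0.04, 0, 0], "translation": [0, 2, 0.8], "fingers": 0}, {"dr": [0.09, 0, 0], "translation": [0, 4.4, 1.4], "fingers": 0}, {"dr": [0.14, 0, 0], "translation": [0, 6.7, 2.0], "fingers": 0}]'

```text
t: 16.4
tool_pos: [0.5237, 0.1573, 0.079]
tcp_rot: [0.667, 1.463, -0.666]
ft_force: [1.6, -1.9, 2.7]
gripper_width: 0.139
```

```bash
python3 -c "
from h import *
lev([.85,.8,.75,.7,.65,.6])"
```

```text
t 16.40 lever 0.865 r 48.4  Ftan(ccw on tool) -0.25 Frad -2.50 Fz 2.72 width 0.139 jaw-tan 0.103 moment z about axis 0.000 tq [-0.5  -0.21  0.07]
0.85 {"dr": [0.01, 0, 0], "translation": [0, 0.7, -0.1], "fingers": 0}
0.80 {"dr": [0.06, 0, 0], "translation": [0, 3.1, 0.3], "fingers": 0}
0.75 {"dr": [0.11, 0, 0], "translation": [0, 5.5, 0.8], "fingers": 0}
0.70 {"dr": [0.16, 0, 0], "translation": [0, 7.8, 1.3], "fingers": 0}
0.65 {"dr": [0.21, 0, 0], "translation": [0, 10.2, 2.0], "fingers": 0}
0.60 {"dr": [0.26, 0, 0], "translation": [0, 12.5, 2.9], "fingers": 0}
```

arm_command --motion '[{"dr": [0.06, 0, 0], "translation": [0, 3.1, 0.8], "fingers": 0}, {"dr": [0.11, 0, 0], "translation": [0, 5.5, 1.3], "fingers": 0}, {"dr": [0.16, 0, 0], "translation": [0, 7.8, 1.8], "fingers": 0}]'

```text
t: 16.7
tool_pos: [0.5305, 0.1613, 0.079]
tcp_rot: [0.79, 1.42, -0.789]
ft_force: [0.9, -1.4, 3.9]
gripper_width: 0.142
```

```bash
python3 -c "
from h import *
lev([.65,.6,.55,.5])"
```

```text
t 16.70 lever 0.702 r 48.4  Ftan(ccw on tool) -0.15 Frad -1.68 Fz 3.93 width 0.142 jaw-tan 0.106 moment z about axis 0.000 tq [-0.35 -0.04 -0.  ]
0.65 {"dr": [0.05, 0, 0], "translation": [0, 2.5, 0.2], "fingers": 0}
0.60 {"dr": [0.10, 0, 0], "translation": [0, 4.9, 0.6], "fingers": 0}
0.55 {"dr": [0.15, 0, 0], "translation": [0, 7.2, 1.2], "fingers": 0}
0.50 {"dr": [0.20, 0, 0], "translation": [0, 9.6, 1.9], "fingers": 0}
```

arm_command --motion '[{"dr": [0.05, 0, 0], "translation": [0, 2.5, 0.4], "fingers": 0}, {"dr": [0.1, 0, 0], "translation": [0, 4.9, 0.9], "fingers": 0}, {"dr": [0.15, 0, 0], "translation": [0, 7.2, 1.5], "fingers": 0}]'

```text
t: 17.0
tool_pos: [0.5373, 0.164, 0.079]
tcp_rot: [0.905, 1.372, -0.903]
ft_force: [0.4, -0.9, 3.4]
gripper_width: 0.145
```

```bash
python3 -c "
from h import *
lev([.5,.45,.4,.35])"
```

```text
t 17.00 lever 0.551 r 48.3  Ftan(ccw on tool) -0.10 Frad -0.98 Fz 3.44 width 0.145 jaw-tan 0.107 moment z about axis 0.000 tq [-0.19  0.01  0.13]
0.50 {"dr": [0.05, 0, 0], "translation": [0, 2.5, 0.2], "fingers": 0}
0.45 {"dr": [0.10, 0, 0], "translation": [0, 4.9, 0.6], "fingers": 0}
0.40 {"dr": [0.15, 0, 0], "translation": [0, 7.2, 1.2], "fingers": 0}
0.35 {"dr": [0.20, 0, 0], "translation": [0, 9.6, 1.8], "fingers": 0}
```

arm_command --motion '[{"dr": [0.05, 0, 0], "translation": [0, 2.5, 0.3], "fingers": 0}, {"dr": [0.1, 0, 0], "translation": [0, 4.9, 0.7], "fingers": 0}, {"dr": [0.15, 0, 0], "translation": [0, 7.2, 1.3], "fingers": 0}]'

```text
t: 17.3
tool_pos: [0.5444, 0.1656, 0.079]
tcp_rot: [1.018, 1.318, -1.017]
ft_force: [0.2, -1.2, 3.6]
gripper_width: 0.141
```

```bash
python3 -c "
from h import *
lev([.35,.3,.25,.2])"
```

```text
t 17.30 lever 0.400 r 48.4  Ftan(ccw on tool) -0.04 Frad -1.17 Fz 3.61 width 0.141 jaw-tan 0.107 moment z about axis 0.000 tq [-0.23  0.06  0.07]
0.35 {"dr": [0.05, 0, 0], "translation": [0, 2.4, 0.2], "fingers": 0}
0.30 {"dr": [0.10, 0, 0], "translation": [0, 4.8, 0.6], "fingers": 0}
0.25 {"dr": [0.15, 0, 0], "translation": [0, 7.2, 1.2], "fingers": 0}
0.20 {"dr": [0.20, 0, 0], "translation": [0, 9.5, 1.9], "fingers": 0}
```

arm_command --motion '[{"dr": [0.05, 0, 0], "translation": [0, 2.4, 0.3], "fingers": 0}, {"dr": [0.1, 0, 0], "translation": [0, 4.8, 0.7], "fingers": 0}]'

```text
t: 17.5
tool_pos: [0.5492, 0.1662, 0.079]
tcp_rot: [1.093, 1.277, -1.092]
ft_force: [0.1, -0.5, 2.4]
gripper_width: 0.146
```

```bash
python3 -c "
from h import *
lev([.25,.2])"
```

```text
t 17.50 lever 0.300 r 48.4  Ftan(ccw on tool) -0.04 Frad -0.46 Fz 2.41 width 0.146 jaw-tan 0.108 moment z about axis 0.000 tq [-0.34  0.11  0.1 ]
0.25 {"dr": [0.05, 0, 0], "translation": [0, 2.4, 0.2], "fingers": 0}
0.20 {"dr": [0.10, 0, 0], "translation": [0, 4.8, 0.7], "fingers": 0}
```

arm_command --motion '[{"dr": [0.05, 0, 0], "translation": [0, 2.4, 0.2], "fingers": 0}, {"dr": [0.1, 0, 0], "translation": [0, 4.8, 0.6], "fingers": 0}]'

```text
t: 17.7
tool_pos: [0.5541, 0.1662, 0.079]
tcp_rot: [1.168, 1.233, -1.166]
ft_force: [-0.6, -2.1, 2.9]
gripper_width: 0.14
```

```bash
python3 -c "
from h import *
lev([.15,.1])"
```

```text
t 17.70 lever 0.200 r 48.4  Ftan(ccw on tool) 0.46 Frad -2.08 Fz 2.95 width 0.140 jaw-tan 0.108 moment z about axis 0.000 tq [-0.36  0.04  0.11]
0.15 {"dr": [0.05, 0, 0], "translation": [0, 2.4, 0.3], "fingers": 0}
0.10 {"dr": [0.10, 0, 0], "translation": [0, 4.8, 0.7], "fingers": 0}
```

arm_command --motion '[{"dr": [0.05, 0, 0], "translation": [0, 2.4, 0.3], "fingers": 0}]'

```text
t: 17.8
tool_pos: [0.5565, 0.166, 0.079]
tcp_rot: [1.204, 1.21, -1.203]
ft_force: [-0.8, -1.8, 2.7]
gripper_width: 0.144
```

```bash
python3 -c "
from h import *
lev([.15,.1])"
```

```text
t 17.80 lever 0.150 r 48.5  Ftan(ccw on tool) 0.59 Frad -1.82 Fz 2.74 width 0.144 jaw-tan 0.108 moment z about axis 0.000 tq [-0.36  0.07  0.09]
0.15 {"dr": [0.00, 0, 0], "translation": [0, 0.0, -0.0], "fingers": 0}
0.10 {"dr": [0.05, 0, 0], "translation": [0, 2.4, 0.3], "fingers": 0}
```

arm_command --motion '[{"dr": [0.05, 0, 0], "translation": [0, 2.4, 0.3], "fingers": 0}]'

```text
t: 17.9
tool_pos: [0.5589, 0.1658, 0.079]
tcp_rot: [1.241, 1.186, -1.24]
ft_force: [-0.3, -1.6, 2.6]
gripper_width: 0.143
```

```bash
python3 -c "
from h import *
lev([.05,0])"
```

```text
t 17.90 lever 0.101 r 48.5  Ftan(ccw on tool) 0.07 Frad -1.66 Fz 2.62 width 0.143 jaw-tan 0.107 moment z about axis 0.000 tq [-0.32  0.07  0.08]
0.05 {"dr": [0.05, 0, 0], "translation": [0, 2.4, 0.4], "fingers": 0}
0.00 {"dr": [0.10, 0, 0], "translation": [0, 4.8, 0.8], "fingers": 0}
```

arm_command --motion '[{"dr": [0.05, 0, 0], "translation": [0, 2.4, 0.3], "fingers": 0}]'

```text
t: 18.0
tool_pos: [0.5612, 0.1654, 0.079]
tcp_rot: [1.278, 1.162, -1.276]
ft_force: [-0.6, -1.4, 3.8]
gripper_width: 0.142
```

```bash
python3 -c "
from h import *
lev([.05,0])"
```

```text
t 18.00 lever 0.051 r 48.6  Ftan(ccw on tool) 0.28 Frad -1.49 Fz 3.81 width 0.142 jaw-tan 0.106 moment z about axis 0.000 tq [-0.28  0.17  0.09]
0.05 {"dr": [0.00, 0, 0], "translation": [0, 0.1, 0.1], "fingers": 0}
0.00 {"dr": [0.05, 0, 0], "translation": [0, 2.5, 0.4], "fingers": 0}
```

arm_command --motion '[{"dr": [0.05, 0, 0], "translation": [0, 2.4, 0.3], "fingers": 0}]'

```text
t: 18.1
tool_pos: [0.5635, 0.1649, 0.079]
tcp_rot: [1.314, 1.136, -1.313]
ft_force: [-0.3, -1.8, 3.3]
gripper_width: 0.141
```

```bash
python3 -c "
from h import *
lev([-.05,-.1])"
```

```text
t 18.10 lever 0.004 r 48.6  Ftan(ccw on tool) -0.14 Frad -1.81 Fz 3.34 width 0.141 jaw-tan 0.104 moment z about axis 0.000 tq [-0.31  0.17  0.08]
-0.05 {"dr": [0.05, 0, 0], "translation": [0, 2.6, 0.4], "fingers": 0}
-0.10 {"dr": [0.10, 0, 0], "translation": [0, 4.9, 0.9], "fingers": 0}
```

arm_command --motion '[{"dr": [0.05, 0, 0], "translation": [0, 2.5, 0.4], "fingers": 0}]'

```text
t: 18.2
tool_pos: [0.5658, 0.1642, 0.079]
tcp_rot: [1.351, 1.11, -1.349]
ft_force: [-0.7, -1.0, 4.3]
gripper_width: 0.146
```

```bash
python3 -c "
from h import *
lev([-.05,-.1])
c=cam('scene'); im=c['image'][:,:,::-1]; cv2.imwrite('pics/s15.png',cv2.resize(im[150:230,225:325],None,fx=8,fy=7,interpolation=cv2.INTER_CUBIC))
lev([-.1,-.15])
"
```

```text
t 18.20 lever -0.047 r 48.6  Ftan(ccw on tool) 0.38 Frad -1.13 Fz 4.35 width 0.146 jaw-tan 0.105 moment z about axis 0.000 tq [-0.13  0.2   0.12]
-0.05 {"dr": [0.00, 0, 0], "translation": [0, 0.1, 0.1], "fingers": 0}
-0.10 {"dr": [0.05, 0, 0], "translation": [0, 2.5, 0.4], "fingers": 0}
t 18.25 lever -0.055 r 48.6  Ftan(ccw on tool) -1.50 Frad -0.82 Fz 4.14 width 0.141 jaw-tan 0.110 moment z about axis 0.000 tq [-0.15  0.    0.1 ]
-0.10 {"dr": [0.05, 0, 0], "translation": [0, 2.2, 0.4], "fingers": 0}
-0.15 {"dr": [0.10, 0, 0], "translation": [0, 4.6, 0.8], "fingers": 0}
```

View pics/s15.png

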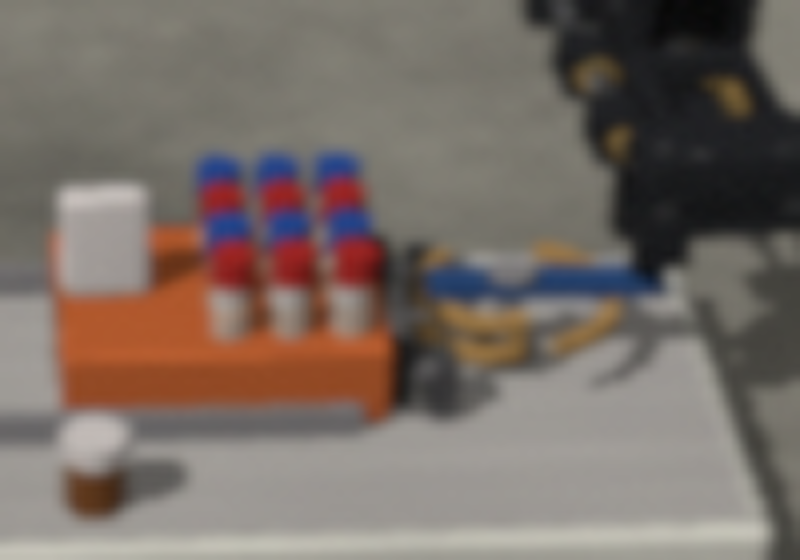

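The lever follows (bar along the lane, post at (655,265)). It is still free, so I'll continue in 0.05 rad steps.

arm_command --motion '[{"dr": [0.05, 0, 0], "translation": [0, 2.3, 0.4], "fingers": 0}, {"dr": [0.1, 0, 0], "translation": [0, 4.7, 0.8], "fingers": 0}]'

```text
t: 18.45
tool_pos: [0.5701, 0.1627, 0.079]
tcp_rot: [1.422, 1.055, -1.42]
ft_force: [-2.0, -0.3, 4.7]
gripper_width: 0.142
```

```bash
python3 -c "
from h import *
lev([-.2,-.25])"
```

```text
t 18.45 lever -0.140 r 48.6  Ftan(ccw on tool) 1.76 Frad -1.07 Fz 4.70 width 0.142 jaw-tan 0.099 moment z about axis 0.000 tq [-0.04  0.36  0.1 ]
-0.20 {"dr": [0.06, 0, 0], "translation": [0, 2.9, 0.5], "fingers": 0}
-0.25 {"dr": [0.11, 0, 0], "translation": [0, 5.2, 0.9], "fingers": 0}
```

arm_command --motion '[{"dr": [0.05, 0, 0], "translation": [0, 2.4, 0.3], "fingers": 0}]'

```text
t: 18.55
tool_pos: [0.5722, 0.1618, 0.079]
tcp_rot: [1.457, 1.027, -1.455]
ft_force: [-3.0, -0.2, 5.6]
gripper_width: 0.142
```

```bash
python3 -c "
from h import *
lev([-.25])"
```

```text
t 18.55 lever -0.186 r 48.6  Ftan(ccw on tool) 2.63 Frad -1.40 Fz 5.56 width 0.142 jaw-tan 0.095 moment z about axis 0.000 tq [-0.17  0.57  0.06]
-0.25 {"dr": [0.06, 0, 0], "translation": [0, 3.1, 0.5], "fingers": 0}
```

arm_command --motion '[{"dr": [0.05, 0, 0], "translation": [0, 2.4, 0.3], "fingers": 0}]'

```text
t: 18.65
tool_pos: [0.5741, 0.1608, 0.079]
tcp_rot: [1.492, 0.997, -1.491]
ft_force: [-2.8, 0.7, 6.7]
gripper_width: 0.141
```

```bash
python3 -c "
from h import *
lev([-.3,-.35])"
```

```text
t 18.65 lever -0.232 r 48.6  Ftan(ccw on tool) 2.77 Frad -0.67 Fz 6.67 width 0.141 jaw-tan 0.090 moment z about axis 0.000 tq [0.07 0.61 0.06]
-0.30 {"dr": [0.07, 0, 0], "translation": [0, 3.3, 0.5], "fingers": 0}
-0.35 {"dr": [0.12, 0, 0], "translation": [0, 5.7, 0.9], "fingers": 0}
```

arm_command --motion '[{"dr": [0.04, 0, 0], "translation": [0, 1.9, 0.2], "fingers": 0}]'

```text
t: 18.75
tool_pos: [0.5757, 0.1599, 0.0789]
tcp_rot: [1.52, 0.973, -1.519]
ft_force: [-4.2, 0.9, 6.4]
gripper_width: 0.145
```

```bash
python3 -c "
from h import *
lev([-.3,-.35])"
```

```text
t 18.75 lever -0.269 r 48.5  Ftan(ccw on tool) 4.07 Frad -1.32 Fz 6.36 width 0.145 jaw-tan 0.088 moment z about axis 0.000 tq [0.11 0.77 0.1 ]
-0.30 {"dr": [0.03, 0, 0], "translation": [0, 1.5, 0.2], "fingers": 0}
-0.35 {"dr": [0.08, 0, 0], "translation": [0, 3.9, 0.5], "fingers": 0}
```

arm_command --motion '[{"dr": [0.03, 0, 0], "translation": [0, 1.5, 0.2], "fingers": 0}]'

```text
t: 18.85
tool_pos: [0.5768, 0.1593, 0.0789]
tcp_rot: [1.54, 0.955, -1.54]
ft_force: [-4.5, 1.6, 6.9]
gripper_width: 0.143
```

```bash
python3 -c "
from h import *
lev([-.3,-.35])
c=cam('scene'); im=c['image'][:,:,::-1]; cv2.imwrite('pics/s16.png',cv2.resize(im[150:230,225:325],None,fx=8,fy=7,interpolation=cv2.INTER_CUBIC))
lev([])"
```

```text
t 18.85 lever -0.294 r 48.5  Ftan(ccw on tool) 4.66 Frad -1.00 Fz 6.88 width 0.143 jaw-tan 0.084 moment z about axis 0.000 tq [0.22 0.82 0.06]
-0.30 {"dr": [0.01, 0, 0], "translation": [0, 0.3, 0.0], "fingers": 0}
-0.35 {"dr": [0.06, 0, 0], "translation": [0, 2.7, 0.3], "fingers": 0}
t 18.90 lever -0.298 r 48.5  Ftan(ccw on tool) 3.28 Frad -0.47 Fz 6.32 width 0.141 jaw-tan 0.086 moment z about axis 0.000 tq [0.14 0.71 0.09]
```

View pics/s16.png

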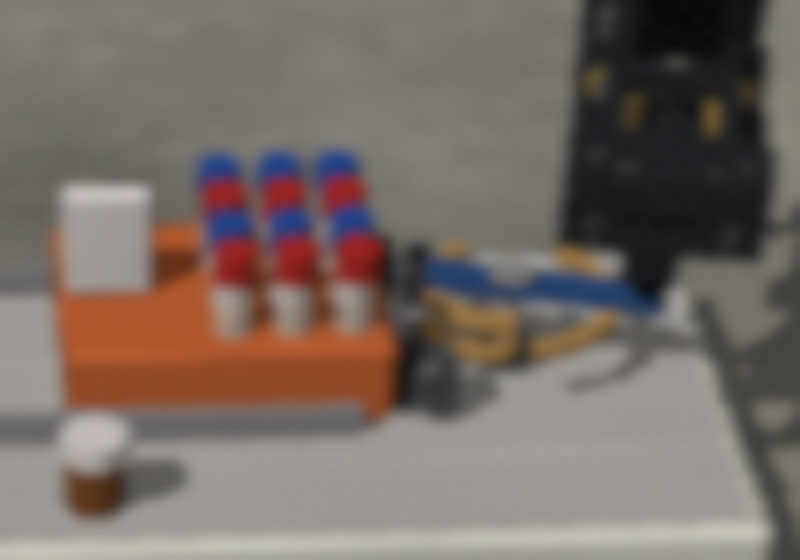

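arm_command --motion '[{"dr": [0.025, 0, 0], "translation": [0, 1.3, 0.1], "fingers": 0}, {"dr": [0.025, 0, 0], "translation": [0, 1.3, 0.1], "fingers": 0}]'

```text
t: 19.1
tool_pos: [0.5778, 0.1586, 0.0789]
tcp_rot: [1.557, 0.939, -1.557]
ft_force: [-3.7, 1.6, 7.0]
gripper_width: 0.143
```

```bash
python3 -c "
from h import *
lev([-.35])"
```

```text
t 19.10 lever -0.319 r 48.5  Ftan(ccw on tool) 3.95 Frad -0.65 Fz 7.02 width 0.143 jaw-tan 0.085 moment z about axis 0.000 tq [0.13 0.82 0.01]
-0.35 {"dr": [0.03, 0, 0], "translation": [0, 1.5, 0.2], "fingers": 0}
```

About 0.25 rad (14 to 15 degrees) past the stiffening point, so I'll release here and lift straight up.

arm_command --motion '[{"dr": [0, 0, 0], "translation": [0, 0, 0], "fingers": 40}, {"dr": [0, 0, 0], "translation": [0, 0, 0], "fingers": 40}, {"dr": [0, 0, 0], "translation": [0, 0, 0], "fingers": 40}, {"dr": [0, 0, 0], "translation": [-30, 0, 0], "fingers": 40}, {"dr": [0, 0, 0], "translation": [-70, 0, 0], "fingers": 40}, {"dr": [0, 0, 0], "translation": [-110, 0, 0], "fingers": 40}, {"dr": [0, 0, 0], "translation": [-110, 0, 0], "fingers": 40}]'

```text
t: 19.8
tool_pos: [0.5803, 0.1585, 0.1935]
tcp_rot: [1.564, 0.933, -1.548]
ft_force: [-0.2, 0.7, 0.3]
gripper_width: 0.402
```

Run:
```python
from h import *
s=get_state(); print(s["t"],s["tool_pos"],s["ft_force"],s["gripper_width"])
c=cam("scene"); im=c["image"][:,:,::-1]; cv2.imwrite("pics/s17.png",cv2.resize(im[150:230,225:325],None,fx=8,fy=7,interpolation=cv2.INTER_CUBIC))
w=cam("wrist"); cv2.imwrite("pics/w17.png",cv2.resize(w["image"][:,:,::-1],None,fx=1.5,fy=1.5,interpolation=cv2.INTER_CUBIC)); np.save("w17.npy",w,allow_pickle=True)
q=np.array([A[0]+.05*np.cos(YAW-.32),A[1]+.05*np.sin(YAW-.32)]);print("expected post in w17 (1.5x)",proj(w,[*q,.124])*1.5, "scene zoom",(proj(c,[*q,.124])-[225,150])*[8,7])
```

```text
19.8 [0.58034591 0.15851561 0.19345069] [-0.19517893  0.65165232  0.26955596] 0.4021610491424467
expected post in w17 (1.5x) [[378.67192635 296.70683236]] scene zoom [[653.5304068  206.94817695]]
```

View pics/s17.png

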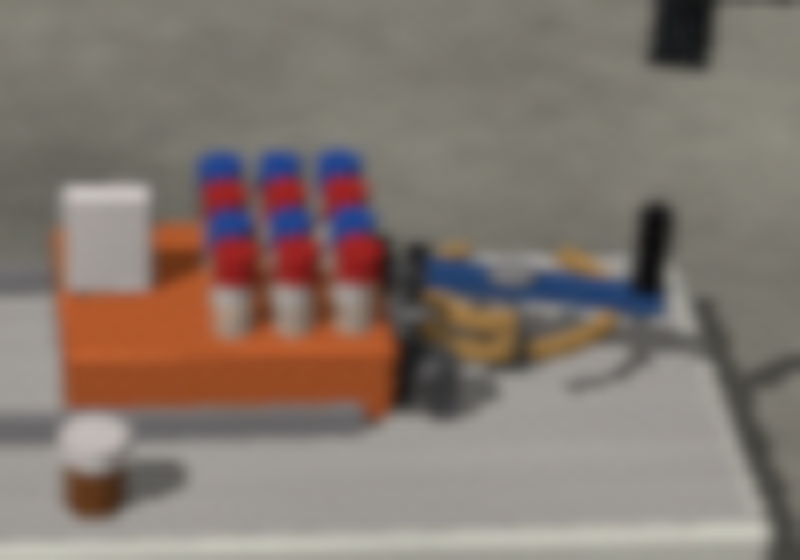

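View pics/w17.png

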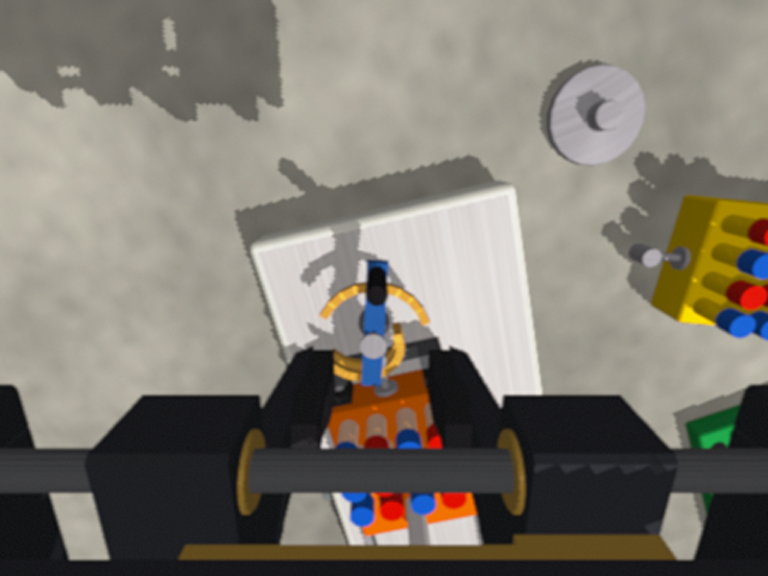

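The lever stayed where I left it: the post top is at (377,294) and I expected (379,297). The rack is upright on the pads and the gripper is clear. I'll hand in.

```bash
python3 -c "
from station import *
print(sign_off())"
```

```text
the job is handed in; nothing more can be done
None
```

I locked the rack onto the mixer and handed the job in at about 20 s of the 72 s allowed; the hand-in gave no verdict. The steps were:

1. **Opening the lever:** I swung it to its open stop, where the force jumped to 13 N.
2. **Sliding the rack:** I held the rack by its fin and slid it about 78 mm. Sliding friction was about 5 N, then the pads answered at roughly 8 N per mm. That puts the stud at about x = 72 mm, inside the cam.
3. **Closing the lever:** It stiffened between about -0.05 and -0.09 rad. I stopped at -0.32 rad, which is 0.23 to 0.27 rad (13 to 16 degrees) past that, then let go.

**Last checks:**
- After release, the scene and wrist views showed the lever unmoved to within about 4 pixels, the rack upright on the pads, and the gripper clear with no load.
- I did not measure the pull on the stud. From the lever angle and the pad stiffness I estimate 15 to 17 N, or up to about 20 N with sliding friction, against the allowed 8 to 24 N.
- I did not measure whether the bystanders moved. Nothing I did went near them, and the vials looked in place in the pictures.

**What disagreed with the description:**
- **Fingertips:** They stood about 32 mm higher than the stated tool geometry. My first grasp closed on nothing, and I corrected the height from the scene view.
- **Free-turning force:** The stated 2 N did not show. My readings were near 0 N while moving and slightly negative at rest, so I judged the stiffening point by the rise in force (about 1.7 N per 0.1 rad).

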